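Break the seals, load the reagent rack and scan it in

ROBOT

A 7-joint arm with a two-finger parallel gripper is mounted at the origin on the work surface. World frame = base frame: x ahead of the robot, y to its left, z up, the work surface at z = 0. Lengths are in m, angles in degrees, forces in N, time in s.
With the tool pointing down it reaches from about 0.425 to 0.875 m from the base axis. Payload 4.7 kg.
Tool frame: the origin (TCP) lies between the finger pads; the fingertips stand 25 mm ahead of it and the grasp point (between the pads) lies 6 mm ahead of it (env.tip_reach is the distance from the TCP to the fingertips, in m); z points along the fingers, y is the direction in which the jaws open and shut (so a half turn about z gives the same grasp; the last joint's range is limited). The gripper opens to 87 mm and grips with 3 to 60 N. Pads are 19 mm wide; open, the fingers measure 117 mm over their backs; the gripper's body (75 mm by 190 mm) begins 51 mm behind the grasp point.
Start: joints at [-67.374, 18.392, -4.016, 83.108, 1.295, 78.541, -3.26], TCP at [0.242, 0.603, 0.248] pointing down, gripper open.
Joint ranges: [-163.93, 163.93], [-17.29, 119.83], [-79.2, 71.16], [3.27, 140.29], [-89.18, 269.18], [5.43, 117.66], [-154.24, 154.24]. Speed limits (degrees/s): [147.25, 147.25, 180, 180, 180, 180, 180].

INTERFACE

Orientations are given as [roll, pitch, yaw] about the fixed x, y, z axes, in that order (R = Rz(yaw) Ry(pitch) Rx(roll)).
In Python, from cell import env, viewer, job gives the robot as it stands.
- The arm moves only by the tool move_arm, never from a script. Its argument "steps" is a list of rows, each a list of 7 numbers: the finger opening in cm, from 0 to 8.7, then the shift along the tool's x, y, z in cm, then the turn, a rotation vector about the tool's x, y, z in rad. In form: [[fingers, tx, ty, tz, wx, wy, wz], ...]. A call has 1 to 5 rows; each row shifts and turns the commanded pose from where the row before left it, along the tool's axes as they then stand; what a row does not reach is not made up. A row lasts 1/12 s, in which the tool goes at most 41.7 mm and 7.16 degrees, less where a joint would pass 70% of its speed; a pose out of reach is approached as far as the arm can. A call is refused whole if a number of a shift passes 4.17 or a number of a turn 0.125, either way. A call with a gripper value outside its range is refused whole. The fingers move at their own pace and stop on an object; "force" is the grip in N (left out, the last holds). Time passes only in rows, so rows that do not move let the fingers close. It gives the time, the measured TCP pose, the force and the opening at its end, in the units of the state.
- env.get_obs(): the state, without advancing time (a new reading comes with each control period).
- viewer.read_camera(name): name is "side" or "top" or "wrist"; returns a dict with "img" (420x560x3 uint8, red, green, blue), "vfov" (degrees; the focal length in pixels is half the picture's height over the tangent of half this angle, whatever the lens; pixels are square), "cx", "cy" (the principal point, pixels), "extrinsics" (4x4, takes a point from world to camera coordinates); the wrist camera has in their place "mount" (4x4, takes a point from camera to tool coordinates, whose origin is the TCP and whose axes are the flange's). Camera axes: x right, y down, z forward; pixel columns grow to the right and rows downward; lengths in m; the calibration is good to about 2 mm. A picture is of the moment at which its call begins: read the wrist's pose just before it. There is no depth.
- job.sign_off(): hands the job in, once; it reports no verdict.
The state is a dict: "time_s": time; "qpos": joint angles; "joint_velocities": joint speeds; "effort": joint torques, N m; "tool_pos": TCP position; "tool_rot": TCP orientation; "force": force on the tool from outside, world axes, zero at the start; "wrist_torque": the same for the moment, N m; "grip_width": finger opening in m.
Only numpy, scipy, OpenCV 4.12 (cv2) and the standard library are available. Lean on these libraries where they do the work, as an engineer would, in place of code of your own. Each camera call takes 0.05 s, during which the arm holds its last target.

TASK

Get every reagent pack on the bench ready for the stainer: push its red and its black seal button fully home by pressing that face against the upright steel press plate, turning the pack between the two (never push a button with the fingers), and seat it flat and square in a free pocket of the grey rack. When all packs are loaded, pick up the scanner, hold its window square to the tilted barcode panel, aimed at the middle of the barcode from about 70 mm away, steady for two seconds, and then stand it back on the middle of its rubber mat. Leave the bottle, the jar and the slide box where they are.

Things in the scene. Friction and masses are not known exactly. Their poses are not given: they have to be found in the camera images.
- pack1: reagent pack 1 (may be absent), 0.24 kg: white block 64 (x) x 48 (y) x 50 mm tall, on it a centred blue grip fin 40 (x) x 20 (y) x 34 mm tall, 84 mm over all. Origin: centre of the underside, z up. Seal buttons: red in the +x face, black in the +y face, marked by a red and a black bar on the block's top at those edges. A proud button does not fit into a rack pocket.
- pack1_a (a joint): red button on the +x face of pack 1, 12 to 14 mm square, in the middle of the face's width, centred 11 mm above the underside: 0 = proud by 8 mm, 0.008 = fully home, flush with the face; friction about 4 N, stays where it is pushed
- pack1_b (a joint): black button on the +y face of pack 1, 12 to 14 mm square, in the middle of the face's width, centred 11 mm above the underside: 0 = proud by 8 mm, 0.008 = fully home, flush with the face; friction about 4 N, stays where it is pushed
- pack2: reagent pack 2 (may be absent), 0.24 kg: white block 64 (x) x 48 (y) x 50 mm tall, on it a centred green grip fin 40 (x) x 20 (y) x 34 mm tall, 84 mm over all. Origin: centre of the underside, z up. Seal buttons: red in the +x face, black in the +y face, marked by a red and a black bar on the block's top at those edges. A proud button does not fit into a rack pocket.
- pack2_a (a joint): red button on the +x face of pack 2, 12 to 14 mm square, in the middle of the face's width, centred 11 mm above the underside: 0 = proud by 8 mm, 0.008 = fully home, flush with the face; friction about 4 N, stays where it is pushed
- pack2_b (a joint): black button on the +y face of pack 2, 12 to 14 mm square, in the middle of the face's width, centred 11 mm above the underside: 0 = proud by 8 mm, 0.008 = fully home, flush with the face; friction about 4 N, stays where it is pushed
- pack3: reagent pack 3 (may be absent), 0.24 kg: white block 64 (x) x 48 (y) x 50 mm tall, on it a centred orange grip fin 40 (x) x 20 (y) x 34 mm tall, 84 mm over all. Origin: centre of the underside, z up. Seal buttons: red in the +x face, black in the +y face, marked by a red and a black bar on the block's top at those edges. A proud button does not fit into a rack pocket.
- pack3_a (a joint): red button on the +x face of pack 3, 12 to 14 mm square, in the middle of the face's width, centred 11 mm above the underside: 0 = proud by 8 mm, 0.008 = fully home, flush with the face; friction about 4 N, stays where it is pushed
- pack3_b (a joint): black button on the +y face of pack 3, 12 to 14 mm square, in the middle of the face's width, centred 11 mm above the underside: 0 = proud by 8 mm, 0.008 = fully home, flush with the face; friction about 4 N, stays where it is pushed
- press: press plate: a fixed bent steel bracket; upright plate 110 wide x 36 mm tall x 8 mm thick, its foot lies behind it (its +x). Origin: middle of the bottom edge of the pressing face, on the table; the flat pressing face is the plane x = 0 and looks to its -x, towards the robot
- rack: fixed grey loading rack, 100 (x) x 236 (y) x 20 mm tall, with three square-edged pockets in a row along its y, 72 mm apart; origin at the centre of the underside
- stand: fixed white foot that carries the tilted barcode panel; origin on the table below the panel's centre, x points away from the robot
- label: barcode panel, 76 x 96 mm, on the stand; its z axis is the outward normal of the printed face, leaning 0.5 rad from vertical towards the stand's -x (towards the robot). Origin at the centre of the face, 48 mm above the table
- label_mid (a point): centre of the barcode, on the panel's face
- mat: fixed black rubber scanner mat, 120 (x) x 100 (y) x 4 mm thick; origin at the centre of its underside, on the table
- scanner: cordless palm scanner, 0.18 kg: grey head 70 (x) x 56 (y) x 26 mm tall with a black upright handle on it, 34 (x) x 26 (y) mm, from 26 to 88 mm above the underside. Origin: centre of the underside, which is the amber window; it reads straight out of it, along its -z, at 45 to 105 mm
- reagent_bottle: bystander: clear bottle with white cap, 54 mm across, 110 mm tall; origin at the underside
- stain_jar: bystander: amber jar with black lid, 56 mm across, 75 mm tall; origin at the underside
- slide_box: bystander: flat blue box 90 x 80 x 34 mm; origin at the underside
- pocket1 (a point): centre of a pocket's floor, 6 mm above the table; the pocket is 69 (rack x) x 53 (rack y) mm and 14 mm deep; axes as the rack's
- pocket2 (a point): centre of a pocket's floor, 6 mm above the table; the pocket is 69 (rack x) x 53 (rack y) mm and 14 mm deep; axes as the rack's
- pocket3 (a point): centre of a pocket's floor, 6 mm above the table; the pocket is 69 (rack x) x 53 (rack y) mm and 14 mm deep; axes as the rack's

How it is judged (in metres and radians):
On the way, in this order (a step that is already met when the one before it is completed fails the run):
1. every pack sits in a pocket with both buttons home (((horizontal distance between pack1 and pocket1 below 0.006 m and z of pack1 in the frame of pocket1 below 0.003 m) or (horizontal distance between pack1 and pocket2 below 0.006 m and z of pack1 in the frame of pocket2 below 0.003 m) or (horizontal distance between pack1 and pocket3 below 0.006 m and z of pack1 in the frame of pocket3 below 0.003 m)) and angle between each of pack1, pack2, pack3's own z axis and vertical below 0.07 rad and angle between the x axis of each of pack1, pack2, pack3 and the x axis of rack, either way round below 0.1 rad and linear speed of each of pack1, pack2, pack3 below 0.03 m/s and value of joint each of pack1_a, pack1_b, pack2_a, pack2_b, pack3_a, pack3_b above 0.0065 m and ((horizontal distance between pack2 and pocket1 below 0.006 m and z of pack2 in the frame of pocket1 below 0.003 m) or (horizontal distance between pack2 and pocket2 below 0.006 m and z of pack2 in the frame of pocket2 below 0.003 m) or (horizontal distance between pack2 and pocket3 below 0.006 m and z of pack2 in the frame of pocket3 below 0.003 m)) and ((horizontal distance between pack3 and pocket1 below 0.006 m and z of pack3 in the frame of pocket1 below 0.003 m) or (horizontal distance between pack3 and pocket2 below 0.006 m and z of pack3 in the frame of pocket2 below 0.003 m) or (horizontal distance between pack3 and pocket3 below 0.006 m and z of pack3 in the frame of pocket3 below 0.003 m))), for 0.2 s.
2. the scanner is aimed at the barcode and held steady (x of label_mid in the frame of scanner between -0.016 and 0.016 m and y of label_mid in the frame of scanner between -0.016 and 0.016 m and z of label_mid in the frame of scanner between -0.105 and -0.045 m and angle between the z axis of scanner and the z axis of label, either way round below 0.22 rad and linear speed of scanner below 0.03 m/s), for 1 s.
At the end, for the whole second after the job is handed in: Every pack in a pocket: within 6 mm of its centre, 3 mm of its floor, upright within 0.07 rad, square within 0.1 rad, both buttons pushed at least 6.5 of 8 mm; the scanner upright (0.08 rad) on its mat, within 30 mm of the mat's centre; all at rest (all of step 1 and horizontal distance between scanner and mat below 0.03 m and height (world z) of scanner below 0.009 m and angle between scanner's own z axis and vertical below 0.08 rad and linear speed of scanner below 0.03 m/s); the robot touches nothing.
It fails at once if a finger pushes a seal button (contact force between any of pack1_a_c0, pack1_b_c0, pack2_a_c0, pack2_b_c0, pack3_a_c0, pack3_b_c0 and the fingers above 2 N).
It fails at once if the bottle, jar or slide box is moved or tipped (distance of any of reagent_bottle, stain_jar, slide_box from where it was at the start of the episode above 0.03 m or angle between any of reagent_bottle, stain_jar, slide_box's own z axis and vertical above 0.5 rad).
Of pack1, pack2, pack3 only 2 to 3 are there at a start; the rules pass over those that are not, and their reading is None.
At some moment in a run one of pack1, pack2, pack3, scanner may be knocked a few centimetres aside while the robot is not near it.
It also fails if it takes over 210 s, if anything falls off the work surface, if the arm or the gripper's body presses on something with over 40 N, if the wrist force passes 120 N, or if a joint passes its speed limit or range.

## Working session

There is one attempt and no reset: what is moved stays moved. The work goes in short steps, Python scripts to look and compute and a tool call to move; the robot and the scene stay as the last step left them, time stands still between calls to the robot, and variables do not carry over. Pictures are saved under pics/ and viewed, and the job is handed in when it is done.

Besides the shell and the picture viewer there is one more tool, called by a JSON object that holds its "name" and its "arguments", one argument or row to a line. move_arm: Moves the arm, as the interface text tells. Its arguments: {"type":"object","properties":{"steps":{"type":"array"},"force":{"type":"number"}},"required":["steps"]}

```bash
ls -la; mkdir -p pics
python3 - <<'E'
from cell import env,viewer,job
import cv2,numpy as np
print(env.get_obs()); print(env.tip_reach)
for n in ['side','top','wrist']:
    c=viewer.read_camera(n); cv2.imwrite(f'pics/{n}0.png',c['img'][:,:,::-1])
    print(n,{k:v for k,v in c.items() if k!='img'})
E
```

```text
total 12
drwxr-xr-x  3 agent agent 4096 Dec  6 22:26 .
drwxr-xr-x 23 root  root  4096 Dec  6 22:26 ..
drwxr-xr-x  2 agent agent 4096 Dec  6 22:26 pics
{'time_s': 0.0, 'qpos': array([-67.3763901 ,  18.43898527,  -4.01415418,  83.17486038,
         1.29533738,  78.54294133,  -3.2586267 ]), 'joint_velocities': array([ 0.0099027 ,  0.00601316,  0.01101378,  0.02775372,  0.04928675,
       -0.10158169,  0.06555613]), 'effort': array([ 1.31760762e-04, -4.91293502e+01, -4.03269734e-01, -3.12519407e+01,
       -6.37760991e-02,  4.39606409e-02,  1.76724748e-04]), 'tool_pos': array([0.24142348, 0.6029431 , 0.24646252]), 'tool_rot': array([-1.79888472e+02,  6.64757239e-03,  1.58186279e+02]), 'force': array([ 0.14153553, -0.36296848,  0.03690357]), 'wrist_torque': array([ 0.00570038, -0.03750918,  0.00422628]), 'grip_width': 0.08696406596558633}
0.025
side {'vfov': 55.71456069648996, 'cx': 276.9351522125617, 'cy': 209.35269589649863, 'extrinsics': array([[ 0.76330791, -0.64583283, -0.01615489, -0.44906809],
       [-0.353613  , -0.39674517, -0.84708389,  0.26397354],
       [ 0.54066522,  0.6522
[... 171 characters left out ...]
12801, 'extrinsics': array([[ 0.00455787, -0.9999824 ,  0.00379686, -0.00670675],
       [-0.99194958, -0.00500169, -0.12653466,  0.58821998],
       [ 0.12655143, -0.00318956, -0.99195492,  1.32620509],
       [ 0.        ,  0.        ,  0.        ,  1.        ]])}
wrist {'vfov': 59.2084937257714, 'cx': 278.0794577162644, 'cy': 207.9381617510395, 'mount': array([[ 3.79397836e-04, -9.60541482e-01, -2.78136509e-01,
         7.63688179e-02],
       [ 9.99999781e-01,  5.15243335e-04, -4.15317083e-04,
         5.74350822e-04],
       [ 5.42237268e-04, -2.78136290e-01,  9.60541467e-01,
        -1.37931185e-01],
       [ 0.00000000e+00,  0.00000000e+00,  0.00000000e+00,
         1.00000000e+00]])}
```

View pics/top0.png

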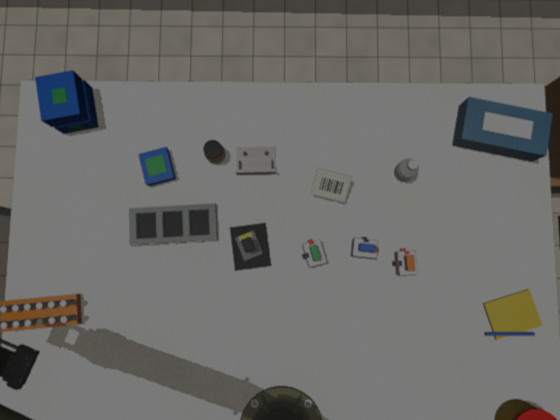

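View pics/side0.png

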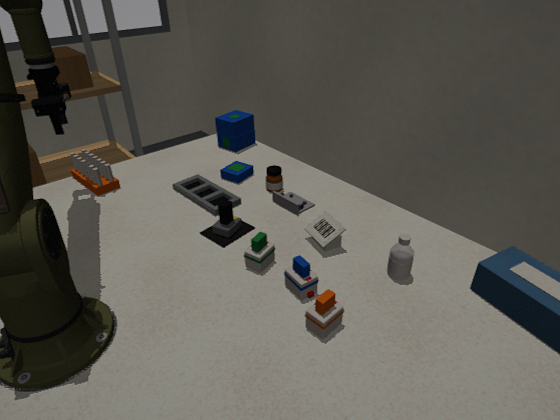

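View pics/wrist0.png

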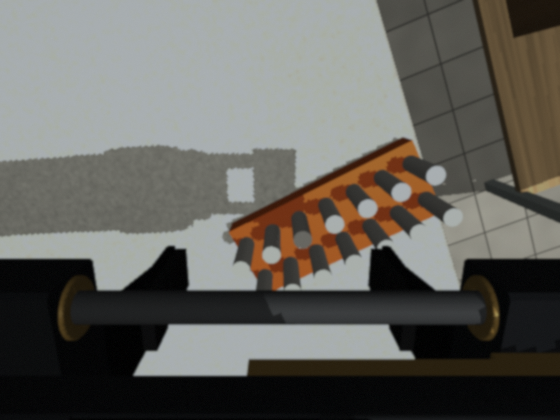

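```bash
cat > h.py <<'E'
from cell import env,viewer,job
import cv2,numpy as np
from scipy.spatial.transform import Rotation as Ro
def ray(c,u,v,T=None):
    H=c['img'].shape[0]; f=H/2/np.tan(np.radians(c['vfov'])/2)
    d=np.array([(u-c['cx'])/f,(v-c['cy'])/f,1.])
    if 'extrinsics' in c:
        E=np.array(c['extrinsics']); R=E[:3,:3]; return -R.T@E[:3,3], R.T@d
    W=T@np.array(c['mount']); return W[:3,3], W[:3,:3]@d
def px(c,u,v,z,T=None):
    o,d=ray(c,u,v,T); return (o+d*(z-o[2])/d[2])
def proj(c,P,T=None):
    H=c['img'].shape[0]; f=H/2/np.tan(np.radians(c['vfov'])/2)
    E=np.array(c['extrinsics']) if 'extrinsics' in c else np.linalg.inv(T@np.array(c['mount']))
    p=E[:3,:3]@np.array(P,float)+E[:3,3]; return np.array([c['cx']+f*p[0]/p[2],c['cy']+f*p[1]/p[2]])
def toolT(o=None):
    o=o or env.get_obs(); T=np.eye(4); T[:3,3]=o['tool_pos']; T[:3,:3]=Ro.from_euler('xyz',o['tool_rot'],degrees=True).as_matrix(); return T
def shot(name,tag,crop=None,k=1):
    T=toolT(); c=viewer.read_camera(name); im=c['img']
    if crop: x0,y0,x1,y1=crop; im=im[y0:y1,x0:x1]
    im=cv2.resize(im,None,fx=k,fy=k,interpolation=cv2.INTER_CUBIC)
    cv2.imwrite(f'pics/{tag}.png',im[:,:,::-1]); np.save(f'/tmp/{tag}_T.npy',T); import pickle; pickle.dump((c,T),open(f'/tmp/{tag}.pkl','wb')); return c,T
def load(tag):
    import pickle; return pickle.load(open(f'/tmp/{tag}.pkl','rb'))
def go(pos,yaw=None,R=None):
    """delta from measured pose to target in tool frame: cm & total rotvec; straight-down with yaw"""
    T=toolT(); 
    if R is None: R=Ro.from_euler('xyz',[180,0,yaw],degrees=True).as_matrix()
    d=T[:3,:3].T@(np.array(pos)-T[:3,3])*100
    w=Ro.from_matrix(T[:3,:3].T@R).as_rotvec()
    # also in final frame translation
    d2=R.T@(np.array(pos)-T[:3,3])*100
    print('shift cm (current axes)',d.round(2),'(final axes)',d2.round(2),'rot',w.round(3),'deg',np.degrees(w).round(1))
E
python3 - <<'E'
from h import *
shot('top','t1',(280,220,440,300),5); shot('top','t2',(120,130,340,280),3.6)
E
```

```text
(no output)
```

View pics/t1.png

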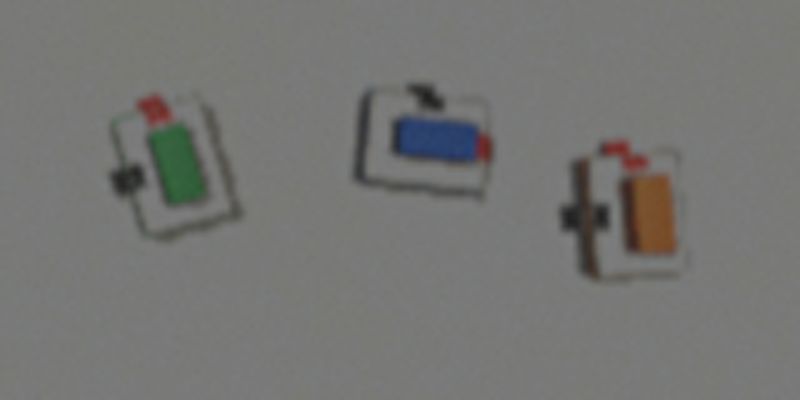

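View pics/t2.png

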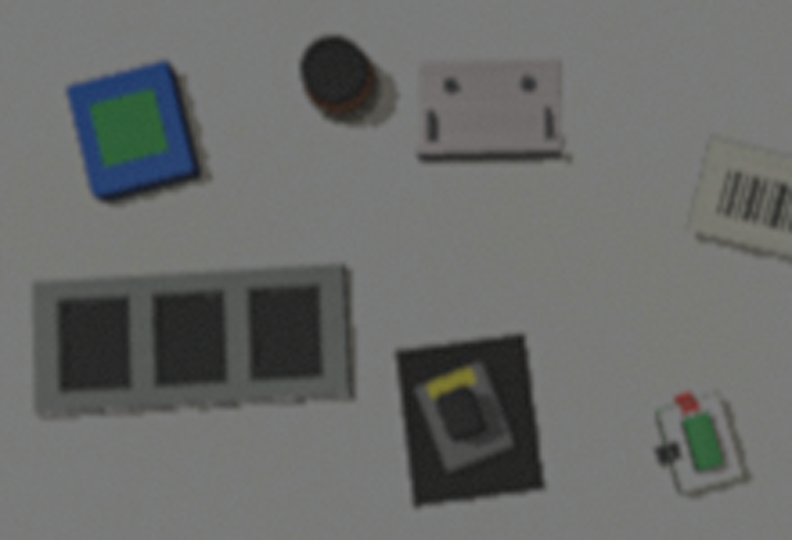

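Run:
```python
from h import *
c,T=load('t1')
f=lambda x,y,k,x0,y0,z: px(c,(x+.5)/k-.5+x0,(y+.5)/k-.5+y0,z).round(4)
A=lambda x,y,z:f(x,y,5,280,220,z)
B=lambda x,y,z:f(x,y,3.6,120,130,z)
for n,x,y in [('green',177,166),('blue',439,139),('orange',655,213)]: print(n,A(x,y,.084))
print('fin dirs green',A(190,203,.084)-A(165,127,.084))
print('press bl,br',B(420,157,0),B(560,157,0),'top',B(420,153,.036),B(560,153,.036))
for n,P in dict(rackTL=(35,282),TR=(345,265),BR=(352,398),BL=(38,413)).items(): print(n,B(*P,.02))
print('pockets',[B(x,y,.006) for x,y in [(95,343),(190,338),(285,332)]])
for P in [(398,352),(524,335),(543,488),(415,505)]: print('mat',B(*P,.004))
print('scan handle top',B(460,415,.09))
for P in [(418,395),(487,360),(514,440),(448,474)]: print('head',B(*P,.03))
c2=load('t1')[0]
print('label mid',px(c2,330,186,.048))
print('jar',px(c2,213,152,.075),'bottle',px(c2,408,165,.11),'box',B(130,128,.034))
```

```text
green [ 0.4589 -0.0849  0.084 ]
blue [ 0.4734 -0.2201  0.084 ]
orange [ 0.436  -0.3305  0.084 ]
fin dirs green [-0.0389 -0.0127  0.    ]
press bl,br [0.6819 0.1286 0.    ] [0.6824 0.0201 0.    ] top [0.6781 0.1254 0.036 ] [0.6786 0.0196 0.036 ]
rackTL [0.5803 0.4166 0.02  ]
TR [0.5945 0.1823 0.02  ]
BR [0.4937 0.1749 0.02  ]
BL [0.4814 0.4101 0.02  ]
pockets [array([0.5354, 0.3732, 0.006 ]), array([0.5396, 0.301 , 0.006 ]), array([0.5446, 0.2288, 0.006 ])]
mat [0.5299 0.1426 0.004 ]
mat [0.5433 0.0466 0.004 ]
mat [0.4273 0.0311 0.004 ]
mat [0.4142 0.1277 0.004 ]
scan handle top [0.478  0.0888 0.09  ]
head [0.4956 0.1244 0.03  ]
head [0.522  0.0732 0.03  ]
head [0.4625 0.0524 0.03  ]
head [0.4371 0.1012 0.03  ]
label mid [ 0.63917568 -0.12821322  0.048     ]
jar [0.72452493 0.18451779 0.075     ] bottle [ 0.6847799  -0.32396292  0.11      ] box [0.6965 0.3455 0.034 ]
```

Run:
```python
from h import *
go([.67,.22,.30],180)
```

```text
shift cm (current axes) [-54.02 -19.66  -5.27] (final axes) [-42.84 -38.32  -5.29] rot [-0.001 -0.    -0.381] deg [ -0.   -0.  -21.8]
```

{"name": "move_arm", "arguments": {
  "steps": [
    [8.7,-3,-2,-0.4,0,0,-0.1],
    [8.7,-3,-2,-0.4,0,0,-0.1],
    [8.7,-3,-2,-0.4,0,0,-0.1],
    [8.7,-3,-2.5,-0.4,0,0,-0.08],
    [8.7,-3,-2.7,-0.4,0,0,0]
  ]
}}

```text
time_s: 0.67
tool_pos: [0.3694, 0.4656, 0.2678]
tool_rot: [180.0, -0.0, -179.8]
force: [1.3, 0.0, 0.7]
grip_width: 0.0873
```

{"name": "move_arm", "arguments": {
  "steps": [
    [8.7,-3,-2.7,-0.4,0,0,0],
    [8.7,-3,-2.7,-0.4,0,0,0],
    [8.7,-3,-2.7,-0.4,0,0,0],
    [8.7,-3,-2.7,-0.4,0,0,0],
    [8.7,-3,-2.7,-0.4,0,0,0]
  ]
}}

```text
time_s: 1.08
tool_pos: [0.5201, 0.3301, 0.288]
tool_rot: [180.0, 0.0, 180.0]
force: [0.1, 0.1, -0.3]
grip_width: 0.087
```

Run:
```python
from h import *
print(env.get_obs())
go([.67,.22,.30],180)
```

```text
{'time_s': 1.0833, 'qpos': array([-40.51878519,  13.19515186,   6.80170813,  85.14253027,
        -1.5705473 ,  81.7279446 ,  56.29171431]), 'joint_velocities': array([ 30.70687137,  13.72074304,  17.62463672, -21.14871373,
        -5.30522868,   7.61626123,  47.82101252]), 'effort': array([ -2.26730436, -46.38313651,   0.65386321, -30.00448465,
         0.16539625,   0.16681254,  -0.87217731]), 'tool_pos': array([0.5201322 , 0.33007035, 0.28796515]), 'tool_rot': array([1.79980698e+02, 1.96529465e-02, 1.79961466e+02]), 'force': array([ 0.10973105,  0.13606996, -0.27727538]), 'wrist_torque': array([ 0.04670964, -0.07471709,  0.03077533]), 'grip_width': 0.08697160229931841}
shift cm (current axes) [-14.99 -11.    -1.2 ] (final axes) [-14.99 -11.01  -1.2 ] rot [ 0.     0.    -0.001] deg [ 0.  0. -0.]
```

{"name": "move_arm", "arguments": {
  "steps": [
    [8.7,-3,-2.4,-0.3,0,0,0],
    [8.7,-3,-2.4,-0.3,0,0,0],
    [8.7,-3,-2.4,-0.3,0,0,0],
    [8.7,-3,-2,0,0,0,0],
    [8.7,-1,-1,0,0,0,0]
  ]
}}

```text
time_s: 1.5
tool_pos: [0.6528, 0.224, 0.296]
tool_rot: [-179.8, 0.1, 179.6]
force: [-0.7, -1.5, -0.5]
grip_width: 0.087
```

{"name": "move_arm", "arguments": {
  "steps": [
    [8.7,0,0,0,0,0,0],
    [8.7,0,0,0,0,0,0]
  ]
}}

```text
time_s: 1.67
tool_pos: [0.6488, 0.2291, 0.2959]
tool_rot: [180.0, -0.1, 179.9]
force: [-0.6, -0.1, 0.1]
grip_width: 0.0871
```

Run:
```python
from h import *
print(env.get_obs()['joint_velocities'].round(2))
shot('wrist','w1')
```

```text
[-1.97 -1.17 -2.14  0.87 -0.62  0.1  -0.14]
```

View pics/w1.png

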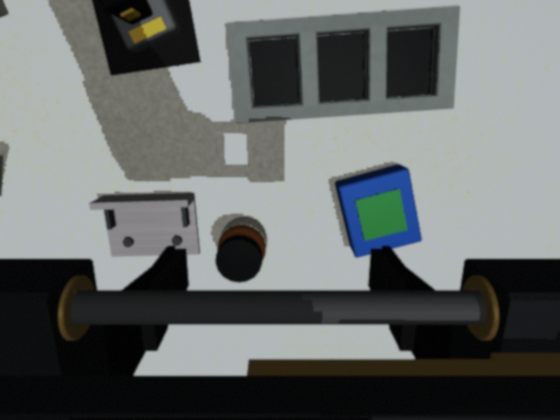

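Run:
```python
from h import *
c,T=load('w1'); im=c['img'][:,:,::-1]
cv2.imwrite('pics/z1.png',cv2.resize(im[0:130,215:475],None,fx=3,fy=3,interpolation=cv2.INTER_CUBIC))
cv2.imwrite('pics/z2.png',cv2.resize(im[180:265,80:210],None,fx=6,fy=6,interpolation=cv2.INTER_CUBIC))
```

```text
(no output)
```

View pics/z1.png

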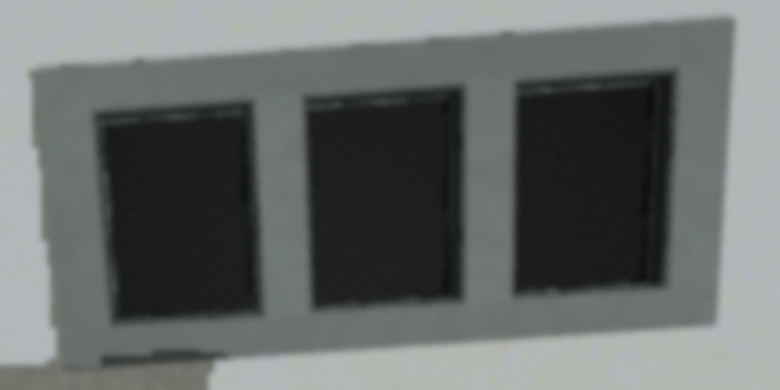

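View pics/z2.png

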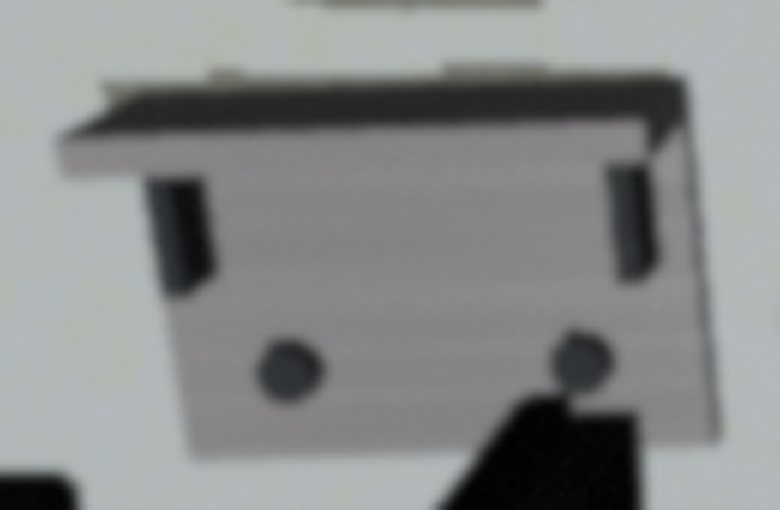

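Run:
```python
from h import *
c,T=load('w1')
Z=lambda x,y,z:px(c,(x+.5)/6-.5+80,(y+.5)/6-.5+180,z,T)
print('top front L,R',Z(62,137,.036).round(4),Z(645,122,.036).round(4),'back L',Z(70,178,.036).round(4))
print('bot front L,R',Z(107,86,0).round(4),Z(685,77,0).round(4))
X=lambda x,y,z:px(c,(x+.5)/3-.5+215,(y+.5)/3-.5,z,T)
# pocket rims (z=.02), image corners TL,TR,BR,BL
P=[[(95,112),(254,100),(263,313),(112,322)],[(305,98),(464,86),(463,298),(314,308)],[(515,83),(676,70),(666,285),(515,296)]]
for p in P:
    q=np.array([X(*a,.02) for a in p]); print('pocket rim c',q.mean(0).round(4),'sizes',[np.linalg.norm(q[i]-q[(i+1)%4]).round(4) for i in range(4)])
q=np.array([X(*a,.02) for a in [(32,72),(735,17),(717,324),(62,368)]]);print('rack',q.round(4),q.mean(0).round(4),[np.linalg.norm(q[i]-q[(i+1)%4]).round(4) for i in range(4)])
e=q[1]-q[0];print(np.degrees(np.arctan2(-e[0],e[1])));e=q[2]-q[3];print(np.degrees(np.arctan2(-e[0],e[1])))
e=q[3]-q[0];print(np.degrees(np.arctan2(e[1],e[0])));e=q[2]-q[1];print(np.degrees(np.arctan2(e[1],e[0])))
```

```text
top front L,R [0.6806 0.0196 0.036 ] [0.6779 0.1282 0.036 ] back L [0.6886 0.0199 0.036 ]
bot front L,R [0.6797 0.0111 0.    ] [0.6781 0.1277 0.    ]
pocket rim c [0.5421 0.2266 0.02  ] sizes [np.float64(0.0546), np.float64(0.0702), np.float64(0.0544), np.float64(0.0696)]
pocket rim c [0.5375 0.2984 0.02  ] sizes [np.float64(0.0542), np.float64(0.0694), np.float64(0.0534), np.float64(0.0692)]
pocket rim c [0.5331 0.3702 0.02  ] sizes [np.float64(0.0545), np.float64(0.07), np.float64(0.0537), np.float64(0.0698)]
rack [[0.4965 0.1761 0.02  ]
 [0.4802 0.4127 0.02  ]
 [0.5796 0.4195 0.02  ]
 [0.5946 0.183  0.02  ]] [0.5377 0.2978 0.02  ] [np.float64(0.2371), np.float64(0.0997), np.float64(0.237), np.float64(0.0984)]
3.9474144712059056
3.6309984466224456
4.001107961537266
3.9314074281135554
```

{"name": "move_arm", "arguments": {
  "steps": [
    [8.7,0.9,-3.9,0,0,0,0],
    [8.7,0.9,-3.9,0,0,0,0],
    [8.7,0.9,-3.9,0,0,0,0],
    [8.7,0.9,-3.9,0,0,0,0],
    [8.7,0.9,-3.9,0,0,0,0]
  ]
}}

```text
time_s: 2.13
tool_pos: [0.6021, 0.0359, 0.297]
tool_rot: [179.9, 0.0, -179.8]
force: [0.5, -0.2, 0.6]
grip_width: 0.0867
```

{"name": "move_arm", "arguments": {
  "steps": [
    [8.7,0.9,-3.9,0,0,0,0],
    [8.7,0.9,-3.9,0,0,0,0],
    [8.7,0.9,-3.9,0,0,0,0],
    [8.7,0.9,-3.9,0,0,0,0],
    [8.7,0.9,-3.9,0,0,0,0]
  ]
}}

```text
time_s: 2.55
tool_pos: [0.5579, -0.159, 0.2971]
tool_rot: [179.9, 0.1, -179.8]
force: [1.1, -0.4, -1.0]
grip_width: 0.0869
```

{"name": "move_arm", "arguments": {
  "steps": [
    [8.7,0.5,-2.5,0,0,0,0],
    [8.7,0,-0.5,0,0,0,0],
    [8.7,0,0,0,0,0,0],
    [8.7,0,0,0,0,0,0]
  ]
}}

```text
time_s: 2.88
tool_pos: [0.5541, -0.1874, 0.2967]
tool_rot: [179.9, 0.0, -179.9]
force: [0.3, 0.7, -0.0]
grip_width: 0.087
```

Run:
```python
from h import *
print(env.get_obs()['joint_velocities'].round(2),env.get_obs()['qpos'].round(1))
shot('wrist','w2')
```

```text
[-0.93  0.4  -1.2  -0.27 -0.05 -0.11  0.09] [ -5.7   9.5  24.9  89.3  -4.2  82.  109.7]
```

View pics/w2.png

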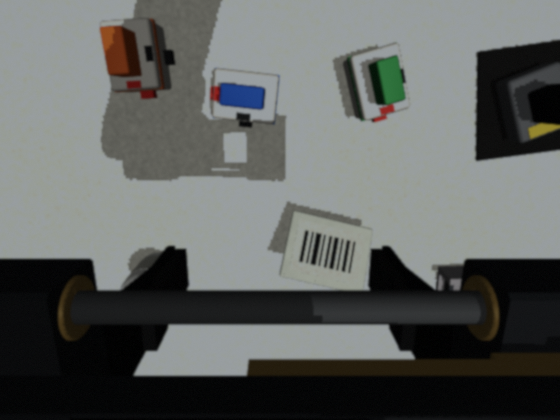

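Run:
```python
from h import *
c,T=load('w2'); im=c['img'][:,:,::-1]
a=cv2.resize(im[10:130,90:290],None,fx=4,fy=4,interpolation=cv2.INTER_CUBIC)
cv2.imwrite('pics/z3.png',a)
cv2.imwrite('pics/z4.png',cv2.resize(im[30:130,335:435],None,fx=5,fy=5,interpolation=cv2.INTER_CUBIC))
```

```text
(no output)
```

View pics/z3.png

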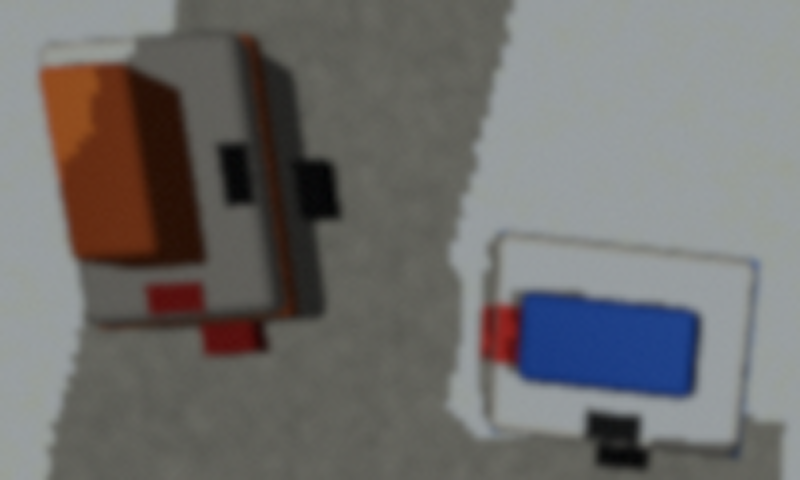

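View pics/z4.png

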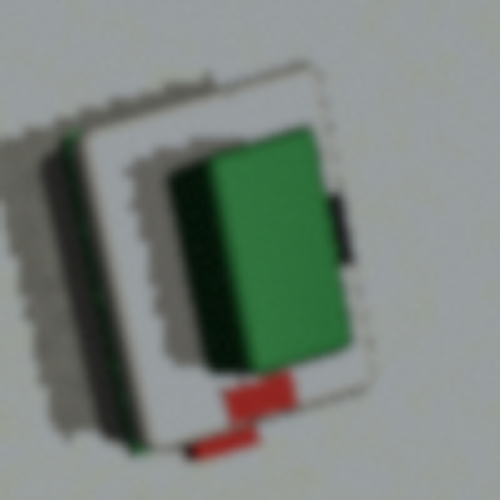

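Run:
```python
from h import *
c,T=load('w2')
def F(n,pts,k,x0,y0,z,dirx):
    q=np.array([px(c,(x+.5)/k-.5+x0,(y+.5)/k-.5+y0,z,T) for x,y in pts])
    (cx,cy),s,a=cv2.minAreaRect((q[:,:2]*1000).astype(np.float32))
    L=[np.linalg.norm(q[i]-q[(i+1)%4]).round(4) for i in range(4)]
    d=(q[dirx[1][0]]+q[dirx[1][1]]-q[dirx[0][0]]-q[dirx[0][1]])
    print(n,q.mean(0).round(4),L,'yaw',np.degrees(np.arctan2(d[1],d[0])).round(1))
F('orange',[(42,68),(125,66),(157,253),(75,257)],4,90,10,.084,((0,1),(2,3)))
F('orange block',[(40,45),(240,38),(283,315),(90,325)],4,90,10,.05,((0,1),(2,3)))
F('blue',[(523,292),(698,308),(692,397),(518,380)],4,90,10,.084,((1,2),(0,3)))
F('blue block',[(500,233),(755,260),(738,447),(490,425)],4,90,10,.05,((1,2),(0,3)))
F('green',[(212,158),(310,127),(352,343),(253,373)],5,335,30,.084,((0,1),(2,3)))
F('green block',[(85,135),(310,63),(373,380),(150,445)],5,335,30,.05,((0,1),(2,3)))
```

```text
orange [ 0.4357 -0.3304  0.084 ] [np.float64(0.018), np.float64(0.0381), np.float64(0.0184), np.float64(0.0385)] yaw 3.8
orange block [ 0.4365 -0.3295  0.05  ] [np.float64(0.0473), np.float64(0.0623), np.float64(0.0481), np.float64(0.0631)] yaw 4.1
blue [ 0.4737 -0.2199  0.084 ] [np.float64(0.0394), np.float64(0.0194), np.float64(0.0399), np.float64(0.0191)] yaw -95.0
blue block [ 0.4728 -0.2198  0.05  ] [np.float64(0.0625), np.float64(0.0449), np.float64(0.0628), np.float64(0.0457)] yaw -95.2
green [ 0.4597 -0.0854  0.084 ] [np.float64(0.0177), np.float64(0.0381), np.float64(0.0184), np.float64(0.0381)] yaw 16.3
green block [ 0.4594 -0.0857  0.05  ] [np.float64(0.0444), np.float64(0.0613), np.float64(0.0457), np.float64(0.0607)] yaw 16.5
```

Run:
```python
from h import *
go([.4597,-.0855,.12],196.4)
```

```text
shift cm (current axes) [ 9.43 10.14 17.67] (final axes) [ 6.22 12.4  17.65] rot [ 0.002  0.001 -0.282] deg [  0.1   0.  -16.2]
```

{"name": "move_arm", "arguments": {
  "steps": [
    [8.7,0,0,4,0,0,-0.094],
    [8.7,0,0,4,0,0,-0.094],
    [8.7,0,0,4,0,0,-0.094],
    [8.7,1.6,3.1,1.4,0,0,0],
    [8.7,1.6,3.1,1.4,0,0,0]
  ]
}}

```text
time_s: 3.35
tool_pos: [0.504, -0.1368, 0.1444]
tool_rot: [179.9, -0.4, -163.7]
force: [0.5, 0.4, 1.2]
grip_width: 0.087
```

{"name": "move_arm", "arguments": {
  "steps": [
    [8.7,1.6,3.1,1.4,0,0,0],
    [8.7,1.4,3.1,1.4,0,0,0],
    [8.7,0,0,0,0,0,0],
    [8.7,0,0,0,0,0,0]
  ]
}}

```text
time_s: 3.68
tool_pos: [0.4583, -0.0843, 0.1196]
tool_rot: [179.9, -0.1, -163.5]
force: [-0.1, -0.7, -0.0]
grip_width: 0.0872
```

Run:
```python
from h import *
go([.4597,-.0855,.12],196.4)
```

```text
shift cm (current axes) [-0.1  -0.15 -0.04] (final axes) [-0.1  -0.15 -0.04] rot [ 0.002 -0.002  0.002] deg [ 0.1 -0.1  0.1]
```

{"name": "move_arm", "arguments": {
  "steps": [
    [8.7,-0.1,-0.1,2,0,0,0],
    [8.7,0,0,1.5,0,0,0],
    [8.7,0,0,0.5,0,0,0],
    [0,0,0,0,0,0,0],
    [0,0,0,0,0,0,0]
  ],
  "force": 45
}}

```text
time_s: 4.1
tool_pos: [0.4618, -0.089, 0.0812]
tool_rot: [-180.0, 0.0, -163.9]
force: [0.3, -0.6, 0.7]
grip_width: 0.0799
```

{"name": "move_arm", "arguments": {
  "steps": [
    [0,0,0,0,0,0,0],
    [0,0,0,0,0,0,0],
    [0,0,0,0,0,0,0],
    [0,0,0,0,0,0,0]
  ]
}}

```text
time_s: 4.43
tool_pos: [0.4613, -0.0892, 0.0811]
tool_rot: [-180.0, 0.1, -163.9]
force: [-0.6, -0.3, 0.6]
grip_width: 0.0552
```

{"name": "move_arm", "arguments": {
  "steps": [
    [0,0,0.4,0,0,0,0],
    [0,0,0,0,0,0,0],
    [0,0,0,0,0,0,0],
    [0,0,0,0,0,0,0],
    [0,0,0,0,0,0,0]
  ]
}}

```text
time_s: 4.85
tool_pos: [0.4597, -0.0853, 0.0806]
tool_rot: [-180.0, 0.0, -163.9]
force: [-0.8, 0.7, -0.0]
grip_width: 0.0216
```

{"name": "move_arm", "arguments": {
  "steps": [
    [0,0,0,0,0,0,0],
    [0,0,0,0,0,0,0],
    [0,0,0,0,0,0,0]
  ]
}}

```text
time_s: 5.1
tool_pos: [0.4598, -0.0854, 0.0806]
tool_rot: [-180.0, 0.0, -163.9]
force: [-0.1, -0.3, 0.1]
grip_width: 0.0194
```

Run:
```python
from h import *
for i in range(3):
    o=env.get_obs(); print(o['tool_pos'],o['time_s'],o['grip_width'])
    viewer.read_camera('wrist')
shot('wrist','w3')
```

```text
[ 0.45976506 -0.08543202  0.08055629] 5.1 0.019412495557215505
[ 0.4597377  -0.08540373  0.08053305] 5.15 0.019480324465209635
[ 0.45973727 -0.08539414  0.08052082] 5.2 0.019591795113847
```

View pics/w3.png

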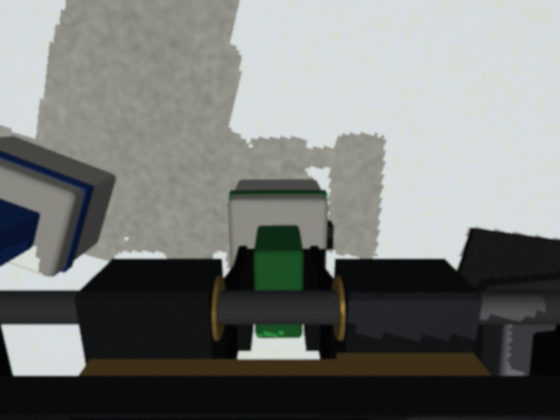

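Run:
```python
from h import *
go([.60,.068,.14],181.2)
```

```text
shift cm (current axes) [-17.73  10.84  -5.95] (final axes) [-14.34  15.04  -5.95] rot [-0.    0.    0.26] deg [-0.   0.  14.9]
```

{"name": "move_arm", "arguments": {
  "steps": [
    [0,0,0,-2,0,0,0.065],
    [0,0,0,-2,0,0,0.065],
    [0,0,0,-2,0,0,0.065],
    [0,-2.4,2.5,0,0,0,0.065],
    [0,-2.4,2.5,0,0,0,0]
  ]
}}

```text
time_s: 5.72
tool_pos: [0.5053, -0.0335, 0.1419]
tool_rot: [179.9, 0.1, -179.2]
force: [0.7, -0.8, -2.1]
grip_width: 0.0199
```

{"name": "move_arm", "arguments": {
  "steps": [
    [0,-2.4,2.5,0,0,0,0],
    [0,-2.4,2.5,0,0,0,0],
    [0,-2.4,2.5,0,0,0,0],
    [0,-2.0,2.0,0,0,0,0],
    [0,0,0,0,0,0,0]
  ]
}}

```text
time_s: 6.13
tool_pos: [0.5974, 0.0714, 0.1395]
tool_rot: [179.8, 0.1, -178.4]
force: [1.5, 0.9, -2.5]
grip_width: 0.0196
```

{"name": "move_arm", "arguments": {
  "steps": [
    [0,0,0,0,0,0,0],
    [0,0,0,0,0,0,0],
    [0,0,0,0,0,0,0]
  ]
}}

```text
time_s: 6.38
tool_pos: [0.594, 0.0626, 0.1401]
tool_rot: [-180.0, -0.1, -178.9]
force: [-1.2, 0.2, -1.4]
grip_width: 0.0197
```

Run:
```python
from h import *
go([.625,.068,.0815],181.2);print(env.get_obs()['joint_velocities'].round(1),env.get_obs()['grip_width'])
shot('wrist','w4')
```

```text
shift cm (current axes) [-3.12  0.49  5.85] (final axes) [-3.11  0.48  5.86] rot [-0.001 -0.001 -0.001] deg [-0.  -0.1 -0.1]
[ 0.2 -0.6  0.  -0.1 -0.1 -0.1 -0.1] 0.01973407220189271
```

View pics/w4.png

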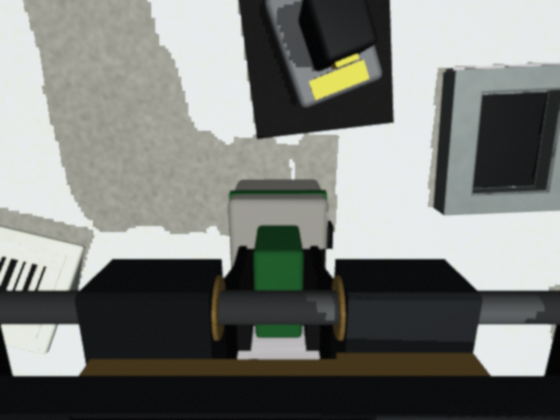

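{"name": "move_arm", "arguments": {
  "steps": [
    [0,-1,0.2,2,0,0,0],
    [0,-1,0.2,2,0,0,0],
    [0,-1,0.1,1.5,0,0,0],
    [0,0,0,0.3,0,0,0],
    [0,0,0,0,0,0,0]
  ]
}}

```text
time_s: 6.85
tool_pos: [0.6241, 0.0687, 0.0819]
tool_rot: [-180.0, -0.1, -178.9]
force: [-0.4, -0.3, -2.2]
grip_width: 0.0196
```

{"name": "move_arm", "arguments": {
  "steps": [
    [0,0,0,0,0,0,0],
    [0,0,0,0,0,0,0],
    [0,0,0,0,0,0,0]
  ]
}}

```text
time_s: 7.1
tool_pos: [0.6249, 0.0696, 0.0838]
tool_rot: [180.0, 0.1, -178.8]
force: [-0.5, 0.1, -2.4]
grip_width: 0.0199
```

Run:
```python
from h import *
go([.640,.068,.0815],181.2);print(env.get_obs()['joint_velocities'].round(1),env.get_obs()['grip_width'])
```

```text
shift cm (current axes) [-1.51 -0.19  0.23] (final axes) [-1.51 -0.19  0.23] rot [ 0.     0.001 -0.   ] deg [ 0.   0.1 -0. ]
[-0.1  0.1 -0.  -0.2 -0.  -0.  -0. ] 0.019923359138820505
```

{"name": "move_arm", "arguments": {
  "steps": [
    [0,-0.7,0,0.15,0,0,0],
    [0,-0.5,0,0,0,0,0],
    [0,-0.4,0,0,0,0,0],
    [0,-0.3,0,0,0,0,0],
    [0,-0.3,0,0,0,0,0]
  ]
}}

```text
time_s: 7.52
tool_pos: [0.6456, 0.0702, 0.0808]
tool_rot: [-180.0, -0.2, -178.8]
force: [-7.3, -0.7, 3.4]
grip_width: 0.0197
```

{"name": "move_arm", "arguments": {
  "steps": [
    [0,0,0,0,0,0,0],
    [0,0,0,0,0,0,0],
    [0,0,0,0,0,0,0]
  ]
}}

```text
time_s: 7.77
tool_pos: [0.646, 0.0703, 0.0807]
tool_rot: [-180.0, -0.1, -178.8]
force: [-4.2, -0.4, 1.0]
grip_width: 0.0196
```

{"name": "move_arm", "arguments": {
  "steps": [
    [0,-0.2,0,0,0,0,0],
    [0,-0.2,0,0,0,0,0],
    [0,0,0,0,0,0,0],
    [0,0,0,0,0,0,0]
  ]
}}

```text
time_s: 8.1
tool_pos: [0.6477, 0.0703, 0.0808]
tool_rot: [-180.0, -0.4, -178.8]
force: [-11.2, -1.2, 5.6]
grip_width: 0.0195
```

{"name": "move_arm", "arguments": {
  "steps": [
    [0,-0.2,0,0,0,0,0],
    [0,0,0,0,0,0,0],
    [0,0,0,0,0,0,0]
  ]
}}

```text
time_s: 8.35
tool_pos: [0.6479, 0.0703, 0.0809]
tool_rot: [180.0, -0.7, -178.8]
force: [-16.9, -0.9, 10.4]
grip_width: 0.0197
```

Run:
```python
from h import *
shot('wrist','w5')
shot('side','s5',(180,120,340,240),5)
```

```text
(no output)
```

View pics/s5.png

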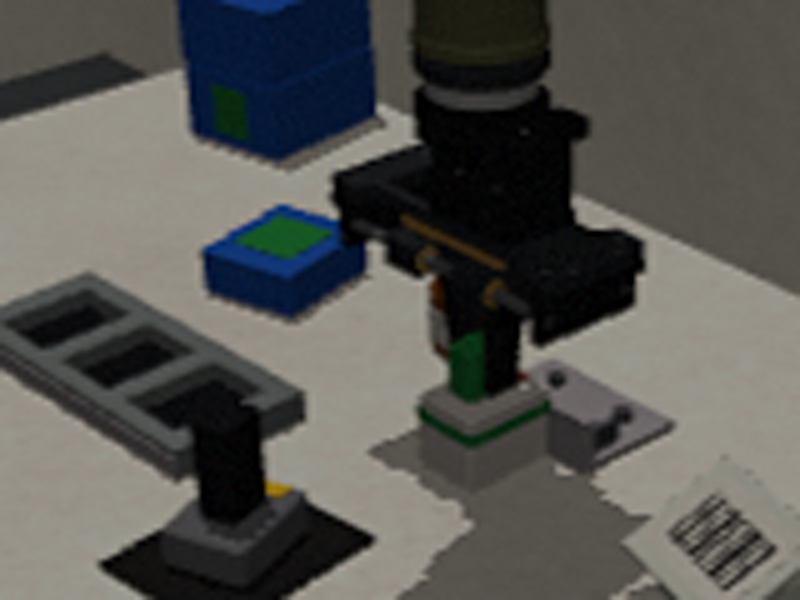

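View pics/w5.png

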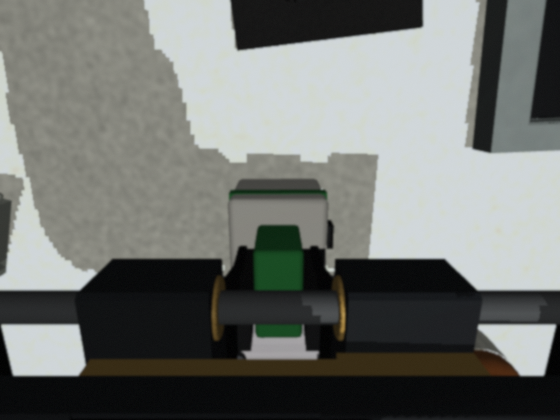

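{"name": "move_arm", "arguments": {
  "steps": [
    [0,1,0,0,0,0,0],
    [0,2,0,-0.3,0,0,0],
    [0,2,0,0,0,0,0.12],
    [0,0,0,0,0,0,0.12],
    [0,0,0,0,0,0,0.12]
  ]
}}

```text
time_s: 8.87
tool_pos: [0.6032, 0.0693, 0.0844]
tool_rot: [179.9, 0.1, 160.3]
force: [-0.2, -0.5, -2.1]
grip_width: 0.0196
```

{"name": "move_arm", "arguments": {
  "steps": [
    [0,0,0,0,0,0,0.12],
    [0,0,0,0,0,0,0.12],
    [0,0,0,0,0,0,0.12],
    [0,0,0,0,0,0,0.12],
    [0,0,0,0,0,0,0.12]
  ]
}}

```text
time_s: 9.28
tool_pos: [0.6043, 0.0693, 0.0845]
tool_rot: [179.8, 0.1, 125.9]
force: [-0.5, -0.1, -2.4]
grip_width: 0.02
```

{"name": "move_arm", "arguments": {
  "steps": [
    [0,0,0,0,0,0,0.12],
    [0,0,0,0,0,0,0.12],
    [0,0,0,0,0,0,0.12],
    [0,0,0,0,0,0,0.12],
    [0,0,0,0,0,0,0.011]
  ]
}}

```text
time_s: 9.7
tool_pos: [0.6042, 0.0694, 0.0844]
tool_rot: [179.8, 0.0, 97.9]
force: [0.2, -0.4, -2.4]
grip_width: 0.0197
```

{"name": "move_arm", "arguments": {
  "steps": [
    [0,0,0,0,0,0,0],
    [0,0,0,0,0,0,0],
    [0,0,0,0,0,0,0],
    [0,0,0,0,0,0,0]
  ]
}}

```text
time_s: 10.03
tool_pos: [0.603, 0.0692, 0.0841]
tool_rot: [180.0, -0.0, 98.1]
force: [-0.6, 0.1, -3.2]
grip_width: 0.0197
```

Run:
```python
from h import *
go([.644,.068,.0815],91.2);print(env.get_obs()['qpos'].round(1),env.get_obs()['grip_width'])
```

```text
shift cm (current axes) [-0.7   4.04  0.27] (final axes) [-0.21  4.1   0.26] rot [ 0.001 -0.     0.121] deg [ 0.  -0.   6.9]
[-31.2  22.   26.8 100.8 -11.3  59.9   7.8] 0.019662433627576
```

{"name": "move_arm", "arguments": {
  "steps": [
    [0,0,0,0.2,0,0,0.06],
    [0,0,0,0,0,0,0.061],
    [0,-0.1,1.5,0,0,0,0],
    [0,-0.1,1.5,0,0,0,0],
    [0,0,0.8,0,0,0,0]
  ]
}}

```text
time_s: 10.45
tool_pos: [0.6424, 0.0679, 0.0823]
tool_rot: [179.9, 0.0, 91.2]
force: [1.0, 0.1, -3.2]
grip_width: 0.02
```

{"name": "move_arm", "arguments": {
  "steps": [
    [0,0,0,0,0,0,0],
    [0,0,0,0,0,0,0],
    [0,0,0,0,0,0,0],
    [0,0,0,0,0,0,0]
  ]
}}

```text
time_s: 10.78
tool_pos: [0.64, 0.0681, 0.0819]
tool_rot: [-179.9, -0.0, 91.2]
force: [-0.8, -0.4, -2.7]
grip_width: 0.0197
```

Run:
```python
from h import *
go([.6555,.068,.081],91.2);print(env.get_obs()['tool_pos'].round(4),env.get_obs()['grip_width'])
```

```text
shift cm (current axes) [-0.04  1.55  0.09] (final axes) [-0.04  1.55  0.09] rot [-0.001 -0.    -0.001] deg [-0.1 -0.  -0. ]
[0.64   0.0681 0.0819] 0.019690033461637547
```

{"name": "move_arm", "arguments": {
  "steps": [
    [0,0,0.5,0,0,0,0],
    [0,0,0.4,0,0,0,0],
    [0,0,0.4,0,0,0,0],
    [0,0,0.3,0,0,0,0],
    [0,0,0,0,0,0,0]
  ]
}}

```text
time_s: 11.2
tool_pos: [0.6556, 0.0685, 0.0816]
tool_rot: [-179.8, -0.0, 91.2]
force: [-5.9, -0.3, 1.5]
grip_width: 0.0198
```

{"name": "move_arm", "arguments": {
  "steps": [
    [0,0,0.2,0,0,0,0],
    [0,0,0.1,0,0,0,0],
    [0,0,0,0,0,0,0],
    [0,0,0,0,0,0,0]
  ]
}}

```text
time_s: 11.53
tool_pos: [0.6559, 0.0685, 0.0812]
tool_rot: [-179.4, -0.0, 91.2]
force: [-12.6, -0.5, 4.3]
grip_width: 0.0195
```

{"name": "move_arm", "arguments": {
  "steps": [
    [0,0,0.2,0,0,0,0],
    [0,0,0,0,0,0,0],
    [0,0,0,0,0,0,0]
  ]
}}

```text
time_s: 11.78
tool_pos: [0.6562, 0.0685, 0.0811]
tool_rot: [-179.2, -0.0, 91.2]
force: [-17.6, -0.6, 7.9]
grip_width: 0.0197
```

{"name": "move_arm", "arguments": {
  "steps": [
    [0,0,-1.5,0,0,0,0],
    [0,0,-3,-2,0,0,0],
    [0,0,-3,-2.5,0,0,0],
    [0,0,-2,-2.5,0,0,-0.11],
    [0,0,0,0,0,0,-0.11]
  ]
}}

```text
time_s: 12.2
tool_pos: [0.5672, 0.0667, 0.1572]
tool_rot: [179.6, -0.1, 104.0]
force: [1.7, -0.4, -2.8]
grip_width: 0.0197
```

{"name": "move_arm", "arguments": {
  "steps": [
    [0,0,0,0,0,0,-0.11],
    [0,0,0,0,0,0,-0.11],
    [0,0,0,0,0,0,-0.11],
    [0,0,0,0,0,0,-0.11],
    [0,0,0,0,0,0,-0.11]
  ]
}}

```text
time_s: 12.62
tool_pos: [0.568, 0.0665, 0.1525]
tool_rot: [179.9, 0.1, 135.6]
force: [-0.5, -0.2, -2.5]
grip_width: 0.0193
```

{"name": "move_arm", "arguments": {
  "steps": [
    [0,0,0,0,0,0,-0.11],
    [0,0,0,0,0,0,-0.11],
    [0,0,0,0,0,0,-0.11],
    [0,0,0,0,0,0,-0.11],
    [0,0,0,0,0,0,-0.11]
  ]
}}

```text
time_s: 13.03
tool_pos: [0.5681, 0.0664, 0.1524]
tool_rot: [180.0, 0.1, 167.1]
force: [1.0, -0.4, -2.8]
grip_width: 0.0197
```

Run:
```python
from h import *
go([.5332,.3702,.15],183.8);print(env.get_obs()['tool_pos'].round(4),env.get_obs()['qpos'].round(1))
```

```text
shift cm (current axes) [10.2  28.83  0.24] (final axes) [ 1.46 30.54  0.24] rot [ 0.     0.002 -0.292] deg [  0.    0.1 -16.7]
[0.5681 0.0664 0.1524] [-27.4  12.9  20.5 102.2  -4.9  65.7  71.8]
```

{"name": "move_arm", "arguments": {
  "steps": [
    [0,0,0,0,0,0,-0.09],
    [0,0,0,0,0,0,-0.09],
    [0,0,0,0,0,0,-0.08],
    [0,0.2,3.8,0,0,0,0],
    [0,0.2,3.8,0,0,0,0]
  ]
}}

```text
time_s: 13.45
tool_pos: [0.5626, 0.1398, 0.1527]
tool_rot: [-180.0, 0.2, -178.8]
force: [1.6, -0.1, -2.6]
grip_width: 0.0196
```

{"name": "move_arm", "arguments": {
  "steps": [
    [0,0.2,3.8,0,0,0,0],
    [0,0.2,3.8,0,0,0,0],
    [0,0.2,3.8,0,0,0,0],
    [0,0.2,3.8,0,0,0,0],
    [0,0.2,3.8,0,0,0,0]
  ]
}}

```text
time_s: 13.87
tool_pos: [0.5458, 0.3342, 0.1524]
tool_rot: [179.9, 0.1, -178.4]
force: [0.7, -0.0, -1.9]
grip_width: 0.0196
```

{"name": "move_arm", "arguments": {
  "steps": [
    [0,0.1,3.0,0,0,0,0],
    [0,0,0,0,0,0,0],
    [0,0,0,0,0,0,0],
    [0,0,0,0,0,0,0],
    [0,0,0,0,0,0,0]
  ]
}}

```text
time_s: 14.28
tool_pos: [0.5445, 0.36, 0.1521]
tool_rot: [-179.9, 0.1, -178.5]
force: [0.8, 0.0, -2.4]
grip_width: 0.0198
```

Run:
```python
from h import *
go([.5332,.3702,.15],183.8);print(env.get_obs()['tool_pos'].round(4),env.get_obs()['joint_velocities'].round(1))
shot('wrist','w6')
```

```text
shift cm (current axes) [1.11 1.05 0.21] (final axes) [1.06 1.09 0.21] rot [-0.001  0.001 -0.04 ] deg [-0.1  0.1 -2.3]
[0.5445 0.36   0.1521] [ 0.3 -0.3  0.1  0.2 -0.2  0.2 -0.1]
```

View pics/w6.png

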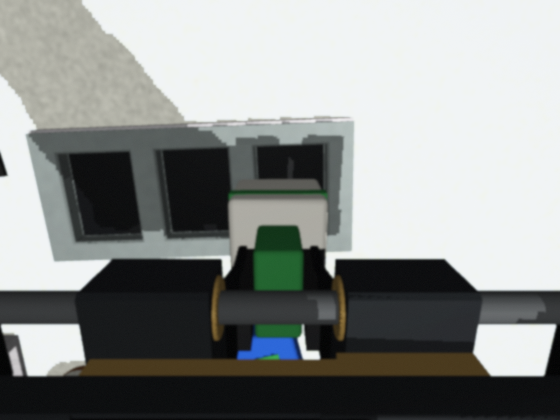

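{"name": "move_arm", "arguments": {
  "steps": [
    [0,0.3,0.4,1,0,0,-0.04],
    [0,0.4,0.4,1.5,0,0,0],
    [0,0.35,0.3,1.4,0,0,0],
    [0,0,0,0,0,0,0],
    [0,0,0,0,0,0,0]
  ]
}}

```text
time_s: 14.75
tool_pos: [0.5322, 0.371, 0.1126]
tool_rot: [-179.9, -0.1, -176.1]
force: [0.1, 0.4, -2.8]
grip_width: 0.0198
```

{"name": "move_arm", "arguments": {
  "steps": [
    [0,0,0,0,0,0,0],
    [0,0,0,0,0,0,0],
    [0,0,0,0,0,0,0]
  ]
}}

```text
time_s: 15.0
tool_pos: [0.5333, 0.3722, 0.1144]
tool_rot: [179.9, 0.1, -176.1]
force: [0.3, -0.1, -2.6]
grip_width: 0.0199
```

Run:
```python
from h import *
go([.5332,.3702,.0865],183.8);print(env.get_obs()['tool_pos'].round(4),env.get_obs()['joint_velocities'].round(1))
shot('wrist','w7',(180,60,400,260),3.5)
```

```text
shift cm (current axes) [ 0.03 -0.2   2.79] (final axes) [ 0.02 -0.2   2.79] rot [0.001 0.002 0.002] deg [0.1 0.1 0.1]
[0.5333 0.3722 0.1144] [-0.2  0.2 -0.1  0.3 -0.1  0.1 -0.1]
```

View pics/w7.png

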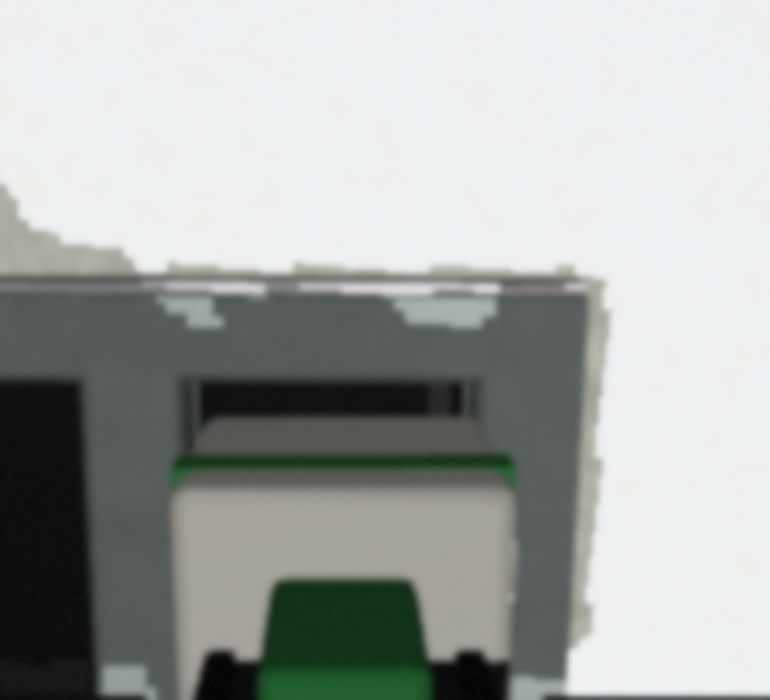

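{"name": "move_arm", "arguments": {
  "steps": [
    [0,0,-0.2,0.4,0,0,0],
    [0,0,0,0.5,0,0,0],
    [0,0,0,0.4,0,0,0],
    [0,0,0,0.4,0,0,0],
    [0,0,0,0,0,0,0]
  ]
}}

```text
time_s: 15.47
tool_pos: [0.5315, 0.3699, 0.0945]
tool_rot: [-179.9, -0.1, -176.0]
force: [-0.2, -0.6, -3.5]
grip_width: 0.0199
```

{"name": "move_arm", "arguments": {
  "steps": [
    [0,0,0,0,0,0,0],
    [0,0,0,0,0,0,0]
  ]
}}

```text
time_s: 15.63
tool_pos: [0.5323, 0.3705, 0.0961]
tool_rot: [180.0, 0.0, -176.0]
force: [-1.0, -0.6, -1.4]
grip_width: 0.0199
```

{"name": "move_arm", "arguments": {
  "steps": [
    [0,0,0,0.4,0,0,0],
    [0,0,0,0.4,0,0,0],
    [0,0,0,0.2,0,0,0],
    [0,0,0,0,0,0,0],
    [0,0,0,0,0,0,0]
  ]
}}

```text
time_s: 16.05
tool_pos: [0.5323, 0.3704, 0.0866]
tool_rot: [180.0, 0.0, -176.0]
force: [-1.6, -0.7, 1.9]
grip_width: 0.0193
```

{"name": "move_arm", "arguments": {
  "steps": [
    [0,0,0,0,0,0,0],
    [0,0,0,0,0,0,0]
  ]
}}

```text
time_s: 16.22
tool_pos: [0.5323, 0.3704, 0.0866]
tool_rot: [180.0, 0.0, -176.0]
force: [-1.9, -1.2, 3.4]
grip_width: 0.0194
```

{"name": "move_arm", "arguments": {
  "steps": [
    [4.5,0,0,0,0,0,0],
    [4.5,0,0,0,0,0,0],
    [4.5,0,0,0,0,0,0],
    [4.5,0,0,-1,0,0,0],
    [4.5,0,0,-3,0,0,0]
  ]
}}

```text
time_s: 16.63
tool_pos: [0.5296, 0.3686, 0.1219]
tool_rot: [-179.7, -0.4, -176.0]
force: [0.7, -0.4, 0.5]
grip_width: 0.0422
```

{"name": "move_arm", "arguments": {
  "steps": [
    [4.5,0,0,-4,0,0,0],
    [4.5,0,0,-4,0,0,0],
    [4.5,-1,0,-4,0,0,0],
    [4.5,-3,0,-2,0,0,0],
    [4.5,-3,0,0,0,0,0]
  ]
}}

```text
time_s: 17.05
tool_pos: [0.6043, 0.3777, 0.2757]
tool_rot: [179.6, 0.6, -175.9]
force: [1.5, 0.1, 0.5]
grip_width: 0.0453
```

Run:
```python
from h import *
go([.56,-.15,.25],180)
shot('wrist','w8');shot('top','t8',(80,130,440,310),2)
```

```text
shift cm (current axes) [  8.23 -52.33   2.08] (final axes) [  4.43 -52.77   2.57] rot [0.008 0.011 0.072] deg [0.5 0.6 4.1]
```

View pics/w8.png

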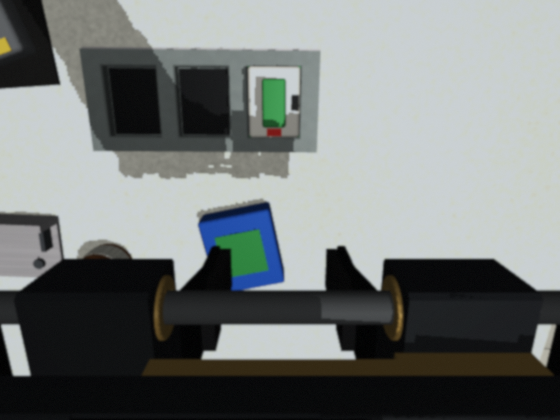

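View pics/t8.png

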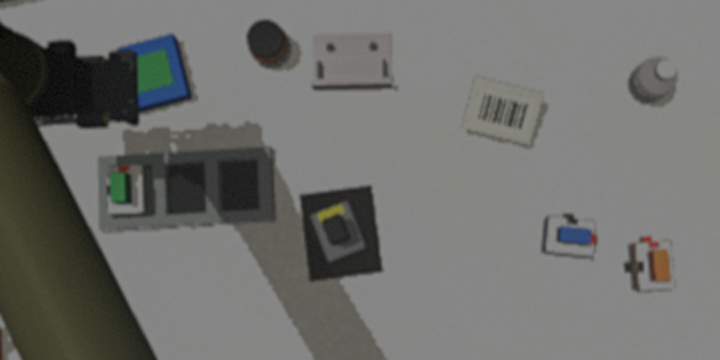

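```bash
cat >> h.py <<'E'
def plan(pos,yaw,n,T=None):
    """n rows to reach pose with combined motion, tool-axis shifts"""
    T=toolT() if T is None else T
    R1=Ro.from_euler('xyz',[180,0,yaw],degrees=True).as_matrix()
    w=Ro.from_matrix(T[:3,:3].T@R1).as_rotvec(); R=T[:3,:3].copy()
    d=(np.array(pos)-T[:3,3])/n*100
    print('per row: cm',np.linalg.norm(d).round(2),'turn',(w/n).round(4))
    for i in range(n):
        print((R.T@d).round(1),end=' '); R=R@Ro.from_rotvec(w/n).as_matrix()
    print()
E
python3 - <<'E'
from h import *
plan([.4733,-.22,.22],85,18)
E
```

```text
per row: cm 3.39 turn [0.0002 0.0002 0.0957]
[ 1.  -3.2  0.3] [ 0.6 -3.3  0.3] [ 0.3 -3.4  0.3] [-0.  -3.4  0.3] [-0.3 -3.4  0.3] [-0.6 -3.3  0.3] [-1.  -3.2  0.3] [-1.3 -3.1  0.3] [-1.6 -3.   0.3] [-1.8 -2.8  0.3] [-2.1 -2.6  0.3] [-2.3 -2.4  0.3] [-2.6 -2.2  0.3] [-2.8 -1.9  0.3] [-2.9 -1.7  0.3] [-3.1 -1.4  0.3] [-3.2 -1.1  0.3] [-3.3 -0.8  0.3]
```

{"name": "move_arm", "arguments": {
  "steps": [
    [8.7,1,-3.2,0.3,0,0,0.096],
    [8.7,0.6,-3.3,0.3,0,0,0.096],
    [8.7,0.3,-3.4,0.3,0,0,0.096],
    [8.7,0,-3.4,0.3,0,0,0.096],
    [8.7,-0.3,-3.4,0.3,0,0,0.096]
  ]
}}

```text
time_s: 17.57
tool_pos: [0.5643, 0.2086, 0.2511]
tool_rot: [180.0, -0.0, 156.2]
force: [-0.3, -0.3, -0.1]
grip_width: 0.071
```

{"name": "move_arm", "arguments": {
  "steps": [
    [8.7,-0.6,-3.3,0.3,0,0,0.096],
    [8.7,-1,-3.2,0.3,0,0,0.096],
    [8.7,-1.3,-3.1,0.3,0,0,0.096],
    [8.7,-1.6,-3,0.3,0,0,0.096],
    [8.7,-1.8,-2.8,0.3,0,0,0.096]
  ]
}}

```text
time_s: 17.98
tool_pos: [0.5286, 0.0444, 0.2363]
tool_rot: [180.0, -0.0, 128.7]
force: [0.3, 0.2, 0.5]
grip_width: 0.0864
```

Run:
```python
from h import *
print(env.get_obs()['qpos'].round(1))
plan([.4733,-.22,.18],85,8)
```

```text
[-31.9   3.9  25.5 101.9  -1.8  74.5  32.7]
per row: cm 3.45 turn [ 0.0001 -0.0001  0.0953]
[-2.1 -2.6  0.7] [-2.4 -2.4  0.7] [-2.6 -2.2  0.7] [-2.8 -1.9  0.7] [-3.  -1.6  0.7] [-3.1 -1.3  0.7] [-3.2 -1.   0.7] [-3.3 -0.7  0.7]
```

{"name": "move_arm", "arguments": {
  "steps": [
    [8.7,-2.1,-2.6,0.7,0,0,0.095],
    [8.7,-2.4,-2.4,0.7,0,0,0.095],
    [8.7,-2.6,-2.2,0.7,0,0,0.095],
    [8.7,-2.8,-1.9,0.7,0,0,0.095],
    [8.7,-3,-1.6,0.7,0,0,0.095]
  ]
}}

```text
time_s: 18.4
tool_pos: [0.4945, -0.121, 0.2012]
tool_rot: [179.9, -0.1, 101.5]
force: [0.3, 0.0, -0.4]
grip_width: 0.0868
```

{"name": "move_arm", "arguments": {
  "steps": [
    [8.7,-3.1,-1.3,0.7,0,0,0.095],
    [8.7,-3.2,-1,0.7,0,0,0.095],
    [8.7,-3,-0.7,0.7,0,0,0.095],
    [8.7,0,0,0,0,0,0],
    [8.7,0,0,0,0,0,0]
  ]
}}

```text
time_s: 18.82
tool_pos: [0.4748, -0.2175, 0.18]
tool_rot: [-180.0, -0.0, 85.2]
force: [0.9, 0.6, -0.6]
grip_width: 0.0873
```

Run:
```python
from h import *
plan([.4733,-.22,.12],85,4)
shot('wrist','w9');shot('top','t9',(80,130,440,310),2)
```

```text
per row: cm 1.5 turn [-0.0001 -0.0001  0.0008]
[-0.1 -0.   1.5] [-0.1 -0.   1.5] [-0.1 -0.   1.5] [-0.1 -0.   1.5]
```

View pics/w9.png

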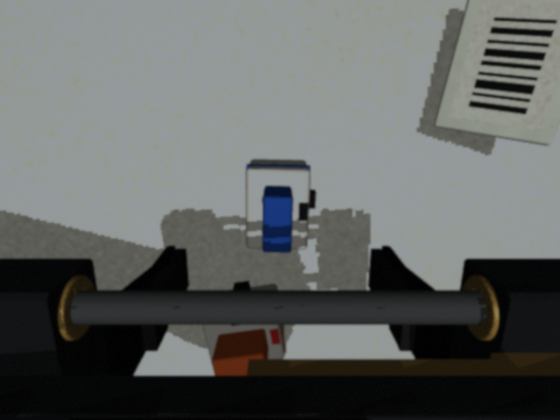

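View pics/t9.png

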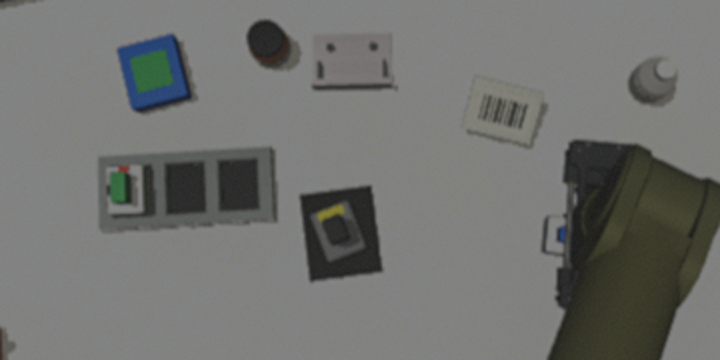

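{"name": "move_arm", "arguments": {
  "steps": [
    [8.7,-0.1,0,3,0,0,0],
    [8.7,-0.1,0,3,0,0,0],
    [6,0,0,2.4,0,0,0],
    [5,0,0,0,0,0,0],
    [5,0,0,0,0,0,0]
  ]
}}

```text
time_s: 19.33
tool_pos: [0.4757, -0.2163, 0.0956]
tool_rot: [-179.9, -0.0, 85.6]
force: [0.7, -0.8, -0.1]
grip_width: 0.0742
```

Run:
```python
from h import *
go([.4733,-.22,.0805],85); print(env.get_obs()['grip_width'])
```

```text
shift cm (current axes) [-0.39 -0.2   1.51] (final axes) [-0.39 -0.2   1.51] rot [-0.002 -0.001  0.01 ] deg [-0.1 -0.   0.6]
0.07421727561371075
```

{"name": "move_arm", "arguments": {
  "steps": [
    [5,-0.4,-0.2,1,0,0,0.01],
    [4,0,0,0.4,0,0,0],
    [4,0,0,0,0,0,0],
    [4,0,0,0,0,0,0],
    [3.5,0,0,0,0,0,0]
  ]
}}

```text
time_s: 19.75
tool_pos: [0.474, -0.2219, 0.0827]
tool_rot: [179.9, -0.0, 84.8]
force: [-0.1, -0.5, -0.0]
grip_width: 0.0415
```

Run:
```python
from h import *
go([.4733,-.22,.0805],85); print(env.get_obs()['grip_width'])
```

```text
shift cm (current axes) [ 0.18 -0.09  0.22] (final axes) [ 0.18 -0.09  0.22] rot [ 0.001 -0.    -0.003] deg [ 0.1 -0.  -0.2]
0.04147626433314484
```

{"name": "move_arm", "arguments": {
  "steps": [
    [0,0.2,-0.1,0.2,0,0,0],
    [0,0,0,0,0,0,0],
    [0,0,0,0,0,0,0],
    [0,0,0,0,0,0,0],
    [0,0,0,0,0,0,0]
  ],
  "force": 45
}}

```text
time_s: 20.17
tool_pos: [0.4729, -0.2196, 0.0801]
tool_rot: [180.0, -0.0, 84.9]
force: [0.7, 0.7, -0.3]
grip_width: 0.0197
```

{"name": "move_arm", "arguments": {
  "steps": [
    [0,0,0,0,0,0,0],
    [0,0,0,0,0,0,0],
    [0,0,0,0,0,0,0]
  ]
}}

```text
time_s: 20.42
tool_pos: [0.4729, -0.2196, 0.0801]
tool_rot: [180.0, -0.0, 84.8]
force: [0.8, 0.4, -1.6]
grip_width: 0.0196
```

Run:
```python
from h import *
o=env.get_obs();print(o['tool_pos'],o['tool_rot'],o['grip_width'])
plan([.61,.068,.14],91.2,10)
```

```text
[ 0.47287636 -0.21959617  0.08010623] [ 1.79981402e+02 -7.75458637e-03  8.48491415e+01] 0.019634362811393073
per row: cm 3.24 turn [ 0.     -0.     -0.0111]
[ 3.   1.1 -0.6] [ 3.   1.1 -0.6] [ 3.   1.2 -0.6] [ 2.9  1.2 -0.6] [ 2.9  1.2 -0.6] [ 2.9  1.3 -0.6] [ 2.9  1.3 -0.6] [ 2.9  1.3 -0.6] [ 2.9  1.4 -0.6] [ 2.9  1.4 -0.6]
```

{"name": "move_arm", "arguments": {
  "steps": [
    [0,0,0,-2,0,0,0],
    [0,1.5,0.5,-3,0,0,0],
    [0,3,1.1,-1.5,0,0,-0.02],
    [0,3,1.1,-1,0,0,-0.02],
    [0,3,1.1,0,0,0,-0.02]
  ]
}}

```text
time_s: 20.83
tool_pos: [0.5197, -0.1173, 0.1574]
tool_rot: [179.8, -0.0, 88.2]
force: [0.7, -0.7, -2.4]
grip_width: 0.0202
```

{"name": "move_arm", "arguments": {
  "steps": [
    [0,3,1.2,0,0,0,-0.02],
    [0,3,1.2,0,0,0,-0.02],
    [0,3,1.2,0,0,0,-0.01],
    [0,3,1.3,0,0,0,0],
    [0,3,1.3,0,0,0,0]
  ]
}}

```text
time_s: 21.25
tool_pos: [0.5795, 0.0336, 0.1543]
tool_rot: [-179.9, 0.0, 91.1]
force: [0.0, -1.6, -1.5]
grip_width: 0.0198
```

Run:
```python
from h import *
plan([.635,.068,.082],91.2,4);print(env.get_obs()['grip_width'])
```

```text
per row: cm 2.43 turn [-0.0004  0.0001 -0.0003]
[0.8 1.4 1.8] [0.8 1.4 1.8] [0.8 1.4 1.8] [0.8 1.4 1.8] 
0.019796772067119765
```

{"name": "move_arm", "arguments": {
  "steps": [
    [0,0.8,1.4,1.7,0,0,0],
    [0,0.8,1.4,1.7,0,0,0],
    [0,0.7,1.4,1.7,0,0,0],
    [0,0.7,1.3,1.6,0,0,0],
    [0,0,0,0,0,0,0]
  ]
}}

```text
time_s: 21.67
tool_pos: [0.6331, 0.0655, 0.0833]
tool_rot: [-179.7, 0.1, 91.3]
force: [-1.3, 0.2, -2.4]
grip_width: 0.0197
```

{"name": "move_arm", "arguments": {
  "steps": [
    [0,0,0,0,0,0,0],
    [0,0,0,0,0,0,0],
    [0,0,0,0,0,0,0]
  ]
}}

```text
time_s: 21.92
tool_pos: [0.6342, 0.0625, 0.0891]
tool_rot: [179.9, 0.0, 91.1]
force: [0.5, -0.2, -2.1]
grip_width: 0.0198
```

Run:
```python
from h import *
go([.6555,.068,.082],91.2);print(env.get_obs()['grip_width'])
```

```text
shift cm (current axes) [0.51 2.14 0.71] (final axes) [0.5  2.14 0.71] rot [ 0.001  0.    -0.002] deg [ 0.1  0.  -0.1]
0.0197924056315915
```

{"name": "move_arm", "arguments": {
  "steps": [
    [0,0.3,0.4,0.4,0,0,0],
    [0,0.2,0.5,0.3,0,0,0],
    [0,0,0.5,0,0,0,0],
    [0,0,0.4,0,0,0,0],
    [0,0,0.3,0,0,0,0]
  ]
}}

```text
time_s: 22.33
tool_pos: [0.6543, 0.0696, 0.0806]
tool_rot: [-179.8, -0.0, 91.2]
force: [-4.1, 1.0, -1.5]
grip_width: 0.0196
```

{"name": "move_arm", "arguments": {
  "steps": [
    [0,0,0.2,0,0,0,0],
    [0,0,0.1,0,0,0,0],
    [0,0,0,0,0,0,0],
    [0,0,0,0,0,0,0]
  ]
}}

```text
time_s: 22.67
tool_pos: [0.6552, 0.0694, 0.0804]
tool_rot: [-179.6, -0.0, 91.2]
force: [-10.0, -1.1, 1.4]
grip_width: 0.0194
```

{"name": "move_arm", "arguments": {
  "steps": [
    [0,0,0.2,0,0,0,0],
    [0,0,0.1,0,0,0,0],
    [0,0,0,0,0,0,0],
    [0,0,0,0,0,0,0]
  ]
}}

```text
time_s: 23.0
tool_pos: [0.6557, 0.0693, 0.0803]
tool_rot: [-179.2, -0.0, 91.2]
force: [-16.6, 1.0, 7.3]
grip_width: 0.0198
```

{"name": "move_arm", "arguments": {
  "steps": [
    [0,0,-1.5,0,0,0,0],
    [0,0,-2,-0.3,0,0,0],
    [0,0,-1.8,0,0,0,0],
    [0,0,0,0,0,0,-0.11],
    [0,0,0,0,0,0,-0.11]
  ]
}}

```text
time_s: 23.42
tool_pos: [0.6086, 0.0677, 0.0846]
tool_rot: [179.9, 0.0, 104.0]
force: [0.6, 0.8, -2.5]
grip_width: 0.0197
```

{"name": "move_arm", "arguments": {
  "steps": [
    [0,0,0,0,0,0,-0.11],
    [0,0,0,0,0,0,-0.11],
    [0,0,0,0,0,0,-0.11],
    [0,0,0,0,0,0,-0.11],
    [0,0,0,0,0,0,-0.11]
  ]
}}

```text
time_s: 23.83
tool_pos: [0.6097, 0.0674, 0.0846]
tool_rot: [179.9, 0.1, 135.5]
force: [0.2, 0.4, -3.0]
grip_width: 0.0196
```

{"name": "move_arm", "arguments": {
  "steps": [
    [0,0,0,0,0,0,-0.11],
    [0,0,0,0,0,0,-0.11],
    [0,0,0,0,0,0,-0.11],
    [0,0,0,0,0,0,-0.11],
    [0,0,0,0,0,0,-0.11]
  ]
}}

```text
time_s: 24.25
tool_pos: [0.6097, 0.0673, 0.0845]
tool_rot: [180.0, 0.2, 167.0]
force: [0.9, -0.6, -2.9]
grip_width: 0.0202
```

{"name": "move_arm", "arguments": {
  "steps": [
    [0,0,0,0,0,0,-0.11],
    [0,0,0,0,0,0,-0.11],
    [0,0,0,0,0,0,0],
    [0,0,0,0,0,0,0],
    [0,0,0,0,0,0,0]
  ]
}}

```text
time_s: 24.67
tool_pos: [0.6088, 0.0676, 0.0843]
tool_rot: [-180.0, 0.1, 179.2]
force: [0.5, -0.4, -2.9]
grip_width: 0.0197
```

Run:
```python
from h import *
go([.635,.068,.082],181.2);print(env.get_obs()['grip_width'])
```

```text
shift cm (current axes) [-2.62  0.08  0.23] (final axes) [-2.62 -0.02  0.23] rot [-0.     0.001 -0.035] deg [-0.   0.1 -2. ]
0.01965854751450013
```

{"name": "move_arm", "arguments": {
  "steps": [
    [0,-0.6,0,0.2,0,0,-0.035],
    [0,-1,0,0,0,0,0],
    [0,-0.9,0,0,0,0,0],
    [0,-0.4,0,0,0,0,0],
    [0,-0.3,0,0,0,0,0]
  ]
}}

```text
time_s: 25.08
tool_pos: [0.6395, 0.0685, 0.0817]
tool_rot: [-180.0, -0.2, -178.7]
force: [-4.9, -0.3, -1.1]
grip_width: 0.0198
```

{"name": "move_arm", "arguments": {
  "steps": [
    [0,-0.3,0,0,0,0,0],
    [0,-0.3,0,0,0,0,0],
    [0,-0.2,0,0,0,0,0],
    [0,0,0,0,0,0,0],
    [0,0,0,0,0,0,0]
  ]
}}

```text
time_s: 25.5
tool_pos: [0.6463, 0.0686, 0.0814]
tool_rot: [-180.0, -0.3, -178.6]
force: [-5.8, -0.2, -0.2]
grip_width: 0.0193
```

{"name": "move_arm", "arguments": {
  "steps": [
    [0,-0.2,0,0,0,0,0],
    [0,-0.2,0,0,0,0,0],
    [0,0,0,0,0,0,0],
    [0,0,0,0,0,0,0]
  ]
}}

```text
time_s: 25.83
tool_pos: [0.6469, 0.0685, 0.0812]
tool_rot: [-180.0, -0.7, -178.6]
force: [-16.4, -0.8, 5.2]
grip_width: 0.0199
```

{"name": "move_arm", "arguments": {
  "steps": [
    [0,-0.2,0,0,0,0,0],
    [0,0,0,0,0,0,0],
    [0,0,0,0,0,0,0]
  ]
}}

```text
time_s: 26.08
tool_pos: [0.6472, 0.0686, 0.081]
tool_rot: [-180.0, -0.9, -178.6]
force: [-19.5, -2.0, 9.6]
grip_width: 0.0193
```

Run:
```python
from h import *
go([.5377,.2982,.15],183.8)
```

```text
shift cm (current axes) [10.49 23.22 -6.74] (final axes) [ 9.4  23.63 -6.9 ] rot [-0.    -0.016 -0.042] deg [-0.  -0.9 -2.4]
```

{"name": "move_arm", "arguments": {
  "steps": [
    [0,1.5,0,0,0,0,0],
    [0,2.5,0,-2,0,0,0],
    [0,2.2,1.5,-2.5,0,0,-0.042],
    [0,0.6,3.5,-2.3,0,0,0],
    [0,0.6,3.7,0,0,0,0]
  ]
}}

```text
time_s: 26.5
tool_pos: [0.5792, 0.1519, 0.156]
tool_rot: [179.9, 0.7, -176.5]
force: [2.3, 1.5, -1.6]
grip_width: 0.0196
```

{"name": "move_arm", "arguments": {
  "steps": [
    [0,0.6,3.7,0,0,0,0],
    [0,0.6,3.7,0,0,0,0],
    [0,0.6,3.7,0,0,0,0],
    [0,0.6,3.2,0,0,0,0],
    [0,0,0,0,0,0,0]
  ]
}}

```text
time_s: 26.92
tool_pos: [0.5387, 0.3051, 0.1503]
tool_rot: [179.5, 0.1, -175.6]
force: [-1.9, 1.5, -2.6]
grip_width: 0.0197
```

{"name": "move_arm", "arguments": {
  "steps": [
    [0,0,0,0,0,0,0],
    [0,0,0,0,0,0,0],
    [0,0,0,0,0,0,0]
  ]
}}

```text
time_s: 27.17
tool_pos: [0.5431, 0.2923, 0.1499]
tool_rot: [-180.0, 0.1, -176.4]
force: [0.6, -0.8, -3.0]
grip_width: 0.0193
```

Run:
```python
from h import *
go([.5377,.2982,.108],183.8)
```

```text
shift cm (current axes) [0.51 0.62 4.19] (final axes) [0.5  0.62 4.19] rot [-0.     0.002 -0.003] deg [-0.   0.1 -0.2]
```

{"name": "move_arm", "arguments": {
  "steps": [
    [0,0.2,0.3,1.5,0,0,0],
    [0,0.3,0.3,1.5,0,0,0],
    [0,0,0,0.8,0,0,0],
    [0,0,0,0,0,0,0],
    [0,0,0,0,0,0,0]
  ]
}}

```text
time_s: 27.58
tool_pos: [0.537, 0.2984, 0.1116]
tool_rot: [-180.0, -0.0, -176.3]
force: [0.3, 0.3, -2.3]
grip_width: 0.0197
```

{"name": "move_arm", "arguments": {
  "steps": [
    [0,0,0,0,0,0,0],
    [0,0,0,0,0,0,0],
    [0,0,0,0,0,0,0]
  ]
}}

```text
time_s: 27.83
tool_pos: [0.5372, 0.2997, 0.1127]
tool_rot: [180.0, 0.1, -176.2]
force: [-0.7, 0.9, -3.3]
grip_width: 0.0197
```

Run:
```python
from h import *
go([.5377,.2982,.0862],183.8)
shot('wrist','w10',(180,60,400,260),3.5)
```

```text
shift cm (current axes) [-0.03 -0.15  2.65] (final axes) [-0.04 -0.15  2.65] rot [ 0.001  0.002 -0.001] deg [ 0.   0.1 -0. ]
```

View pics/w10.png

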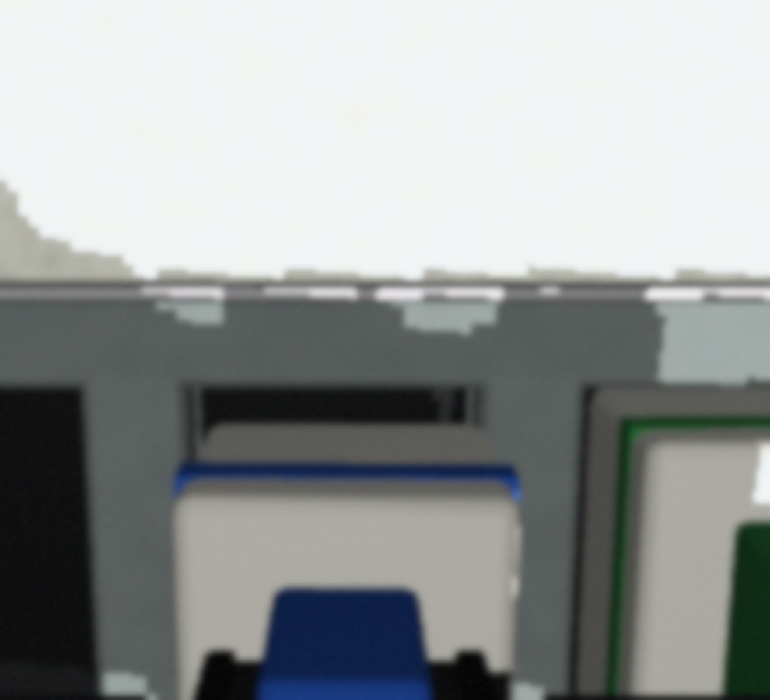

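{"name": "move_arm", "arguments": {
  "steps": [
    [0,0,-0.2,0.4,0,0,0],
    [0,0,0,0.5,0,0,0],
    [0,0,0,0.4,0,0,0],
    [0,0,0,0.4,0,0,0],
    [0,0,0,0,0,0,0]
  ]
}}

```text
time_s: 28.3
tool_pos: [0.5358, 0.2973, 0.0933]
tool_rot: [-179.9, -0.1, -176.2]
force: [-0.3, 0.4, -3.6]
grip_width: 0.0195
```

{"name": "move_arm", "arguments": {
  "steps": [
    [0,0,0,0,0,0,0],
    [0,0,0,0,0,0,0],
    [0,0,0,0,0,0,0]
  ]
}}

```text
time_s: 28.55
tool_pos: [0.5367, 0.2979, 0.095]
tool_rot: [180.0, 0.0, -176.2]
force: [-0.4, -0.1, -3.1]
grip_width: 0.02
```

{"name": "move_arm", "arguments": {
  "steps": [
    [0,0,0,0.4,0,0,0],
    [0,0,0,0.4,0,0,0],
    [0,0,0,0.2,0,0,0],
    [0,0,0,0,0,0,0],
    [0,0,0,0,0,0,0]
  ]
}}

```text
time_s: 28.97
tool_pos: [0.5368, 0.298, 0.086]
tool_rot: [180.0, 0.0, -176.2]
force: [-2.7, 0.0, 4.9]
grip_width: 0.02
```

{"name": "move_arm", "arguments": {
  "steps": [
    [0,0,0,0,0,0,0],
    [0,0,0,0,0,0,0]
  ]
}}

```text
time_s: 29.13
tool_pos: [0.5368, 0.298, 0.0859]
tool_rot: [180.0, 0.0, -176.2]
force: [-1.6, -0.6, 5.3]
grip_width: 0.0201
```

{"name": "move_arm", "arguments": {
  "steps": [
    [4.5,0,0,0,0,0,0],
    [4.5,0,0,0,0,0,0],
    [4.5,0,0,0,0,0,0],
    [4.5,0,0,-1,0,0,0],
    [4.5,0,0,-3,0,0,0]
  ]
}}

```text
time_s: 29.55
tool_pos: [0.5337, 0.2959, 0.1208]
tool_rot: [-179.7, -0.5, -176.2]
force: [0.4, -0.2, -0.3]
grip_width: 0.0421
```

{"name": "move_arm", "arguments": {
  "steps": [
    [4.5,0,0,-4,0,0,0],
    [4.5,0,-1,-4,0,0,0],
    [4.5,0,-3,-2,0,0,0],
    [4.5,0,-4,0,0,0,0],
    [4.5,0,-4,0,0,0,0]
  ]
}}

```text
time_s: 29.97
tool_pos: [0.5455, 0.178, 0.2279]
tool_rot: [179.9, 0.3, -176.0]
force: [0.8, -1.5, -0.4]
grip_width: 0.0448
```

Run:
```python
from h import *
o=env.get_obs();print(o['tool_pos'],o['qpos'].round(1))
shot('wrist','w11');shot('top','t11',(80,130,440,310),2)
go([.52,-.31,.24],180)
```

```text
[0.54552716 0.17800683 0.22788525] [-29.2   9.4   9.5  96.5  -1.6  73.9  74.6]
shift cm (current axes) [  5.25 -47.66  -1.19] (final axes) [  2.65 -47.87  -1.35] rot [-0.004  0.003  0.055] deg [-0.2  0.2  3.1]
```

View pics/w11.png

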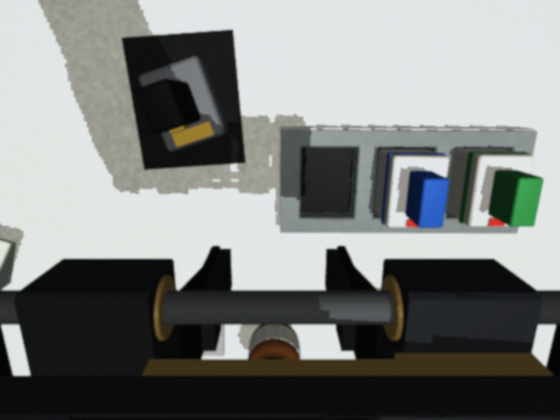

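View pics/t11.png

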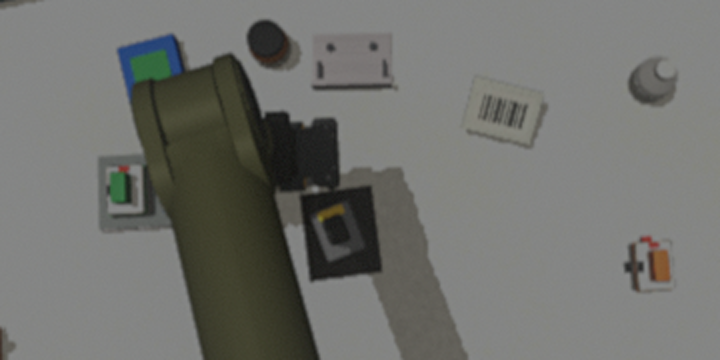

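{"name": "move_arm", "arguments": {
  "steps": [
    [8.7,1.1,-3.9,0,0,0,0],
    [8.7,1.1,-3.9,0,0,0,0],
    [8.7,1.1,-3.9,0,0,0,0],
    [8.7,1.1,-3.9,0,0,0,0],
    [8.7,1.1,-3.9,0.5,0,0,0]
  ]
}}

```text
time_s: 30.48
tool_pos: [0.5026, -0.022, 0.2212]
tool_rot: [180.0, 0.2, -176.2]
force: [1.2, -0.6, 1.0]
grip_width: 0.0704
```

{"name": "move_arm", "arguments": {
  "steps": [
    [8.7,1.1,-3.9,0.5,0,0,0],
    [8.7,1.1,-3.9,0.5,0,0,0],
    [8.7,1.1,-3.9,0.5,0,0,0],
    [8.7,1.1,-3.9,0.5,0,0,0],
    [8.7,1.1,-3.9,0.5,0,0,0]
  ]
}}

```text
time_s: 30.9
tool_pos: [0.46, -0.2203, 0.1953]
tool_rot: [180.0, 0.1, -176.2]
force: [1.9, 0.0, 0.7]
grip_width: 0.0866
```

Run:
```python
from h import *
o=env.get_obs();print(o['tool_pos'],o['qpos'].round(1))
plan([.4361,-.33,.16],184,4)
```

```text
[ 0.45999799 -0.22030016  0.19531538] [ -6.    2.9  29.7 107.8  -1.6  69.6 118. ]
per row: cm 2.94 turn [ 0.      0.0004 -0.0009]
[ 0.8 -2.7  0.9] [ 0.8 -2.7  0.9] [ 0.8 -2.7  0.9] [ 0.8 -2.7  0.9]
```

{"name": "move_arm", "arguments": {
  "steps": [
    [8.7,0.8,-2.7,0.9,0,0,0],
    [8.7,0.8,-2.7,0.9,0,0,0],
    [8.7,0.8,-2.5,0.9,0,0,0],
    [8.7,0.6,-2,0.9,0,0,0],
    [8.7,0,0,0,0,0,0]
  ]
}}

```text
time_s: 31.32
tool_pos: [0.4341, -0.3238, 0.1578]
tool_rot: [-179.9, -0.2, -176.6]
force: [-1.3, -0.4, 0.6]
grip_width: 0.087
```

{"name": "move_arm", "arguments": {
  "steps": [
    [8.7,0,0,0,0,0,0],
    [8.7,0,0,0,0,0,0],
    [8.7,0,0,0,0,0,0]
  ]
}}

```text
time_s: 31.57
tool_pos: [0.4383, -0.318, 0.1593]
tool_rot: [180.0, 0.1, -176.1]
force: [0.1, -0.4, -0.9]
grip_width: 0.0869
```

Run:
```python
from h import *
o=env.get_obs();print(o['tool_pos'],o['qpos'].round(1))
go([.4361,-.33,.0805],184)
shot('wrist','w12');
```

```text
[ 0.43825007 -0.31797659  0.15925442] [  1.7   9.6  34.7 106.2  -6.   65.9 132.4]
shift cm (current axes) [ 0.31 -1.19  7.87] (final axes) [ 0.3  -1.18  7.88] rot [ 0.     0.001 -0.001] deg [ 0.   0.1 -0.1]
```

View pics/w12.png

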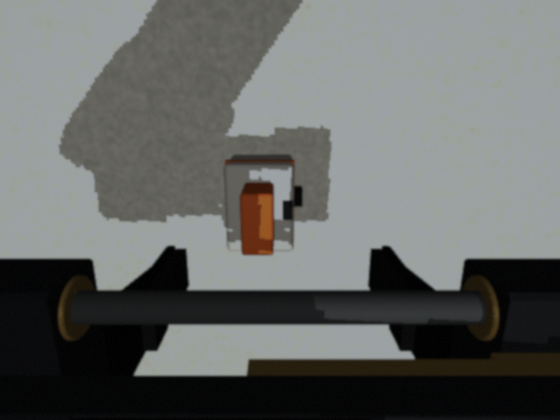

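Orange is where measured, about 12 mm left of the jaw middle. Correcting while descending.

{"name": "move_arm", "arguments": {
  "steps": [
    [8.7,0.1,-0.4,2,0,0,0],
    [8.7,0.1,-0.4,2,0,0,0],
    [7,0.1,-0.4,2,0,0,0],
    [6,0,0,1.2,0,0,0],
    [6,0,0,0,0,0,0]
  ]
}}

```text
time_s: 32.03
tool_pos: [0.4339, -0.3295, 0.0844]
tool_rot: [179.8, -0.2, -176.1]
force: [-1.6, 0.6, -0.1]
grip_width: 0.0743
```

{"name": "move_arm", "arguments": {
  "steps": [
    [5,0,0,0,0,0,0],
    [5,0,0,0,0,0,0],
    [5,0,0,0,0,0,0]
  ]
}}

```text
time_s: 32.28
tool_pos: [0.4361, -0.3316, 0.0881]
tool_rot: [-179.9, 0.1, -176.2]
force: [0.9, 0.5, -0.0]
grip_width: 0.0555
```

Run:
```python
from h import *
go([.4361,-.33,.0805],184); print(env.get_obs()['grip_width'])
```

```text
shift cm (current axes) [-0.01  0.16  0.76] (final axes) [-0.01  0.16  0.76] rot [-0.001  0.002 -0.003] deg [-0.1  0.1 -0.2]
0.05552893258841373
```

{"name": "move_arm", "arguments": {
  "steps": [
    [4,0,0.15,0.6,0,0,0],
    [0,0,0,0.15,0,0,0],
    [0,0,0,0,0,0,0],
    [0,0,0,0,0,0,0],
    [0,0,0,0,0,0,0]
  ],
  "force": 45
}}

```text
time_s: 32.7
tool_pos: [0.435, -0.33, 0.0793]
tool_rot: [-180.0, 0.0, -176.2]
force: [0.1, 0.0, 0.0]
grip_width: 0.0245
```

{"name": "move_arm", "arguments": {
  "steps": [
    [0,0,0,0,0,0,0],
    [0,0,0,0,0,0,0],
    [0,0,0,0,0,0,0]
  ]
}}

```text
time_s: 32.95
tool_pos: [0.4348, -0.3301, 0.0792]
tool_rot: [-180.0, 0.0, -176.2]
force: [-0.4, -0.1, -1.3]
grip_width: 0.0197
```

Run:
```python
from h import *
o=env.get_obs();print(o['tool_pos'],o['tool_rot'],o['grip_width'])
plan([.52,-.1,.16],181.2,7)
```

```text
[ 0.43482856 -0.33013887  0.0792026 ] [-1.79988046e+02  1.96286232e-03 -1.76214530e+02] 0.019719351419991576
per row: cm 3.69 turn [-0.      0.      0.0064]
[-1.4  3.2 -1.2] [-1.4  3.2 -1.2] [-1.4  3.2 -1.2] [-1.4  3.2 -1.2] [-1.3  3.2 -1.2] [-1.3  3.2 -1.2] [-1.3  3.3 -1.2]
```

{"name": "move_arm", "arguments": {
  "steps": [
    [0,0,0,-2,0,0,0],
    [0,0,1,-3,0,0,0.01],
    [0,-1.4,3.2,-2,0,0,0.01],
    [0,-1.4,3.2,-1,0,0,0.01],
    [0,-1.4,3.2,0,0,0,0.01]
  ]
}}

```text
time_s: 33.37
tool_pos: [0.4732, -0.2219, 0.1619]
tool_rot: [-180.0, 0.3, -178.6]
force: [1.7, -0.5, -2.5]
grip_width: 0.0195
```

{"name": "move_arm", "arguments": {
  "steps": [
    [0,-1.4,3.5,0,0,0,0],
    [0,-1.4,3.5,0,0,0,0],
    [0,-1.4,3.5,0,0,0,0],
    [0,-1.4,3.5,0,0,0,0],
    [0,-1.4,3.5,0,0,0,0]
  ]
}}

```text
time_s: 33.78
tool_pos: [0.5369, -0.0434, 0.1589]
tool_rot: [180.0, -0.0, -178.5]
force: [1.0, -0.4, -3.0]
grip_width: 0.0196
```

Run:
```python
from h import *
o=env.get_obs();print(o['grip_width'])
plan([.61,.065,.15],181.2,5)
```

```text
0.019556753019713907
per row: cm 2.62 turn [ 0.0001 -0.0002  0.001 ]
[-1.5  2.1  0.2] [-1.5  2.1  0.2] [-1.5  2.1  0.2] [-1.5  2.1  0.2] [-1.5  2.1  0.2]
```

{"name": "move_arm", "arguments": {
  "steps": [
    [0,-1.9,2.8,0,0,0,0],
    [0,-1.9,2.8,0.5,0,0,0],
    [0,-1.9,2.5,1.5,0,0,0],
    [0,-1.3,2,2,0,0,0],
    [0,0,0.7,1.5,0,0,0]
  ]
}}

```text
time_s: 34.2
tool_pos: [0.6056, 0.07, 0.1024]
tool_rot: [179.9, 0.0, -178.2]
force: [0.1, 1.4, -2.7]
grip_width: 0.0197
```

{"name": "move_arm", "arguments": {
  "steps": [
    [0,0,0,1.0,0,0,0],
    [0,0,0,0,0,0,0],
    [0,0,0,0,0,0,0],
    [0,0,0,0,0,0,0]
  ]
}}

```text
time_s: 34.53
tool_pos: [0.6047, 0.0626, 0.0952]
tool_rot: [-180.0, 0.1, -178.6]
force: [-0.1, 0.4, -2.2]
grip_width: 0.0197
```

Run:
```python
from h import *
go([.646,.068,.0805],181.2)
```

```text
shift cm (current axes) [-4.14  0.45  1.48] (final axes) [-4.14  0.46  1.47] rot [-0.     0.001  0.003] deg [-0.   0.1  0.2]
```

{"name": "move_arm", "arguments": {
  "steps": [
    [0,-0.6,0.2,0.7,0,0,0],
    [0,-0.8,0.2,0.6,0,0,0],
    [0,-0.8,0,0,0,0,0],
    [0,-0.6,0,0,0,0,0],
    [0,-0.3,0,0,0,0,0]
  ]
}}

```text
time_s: 34.95
tool_pos: [0.6366, 0.0692, 0.0813]
tool_rot: [-180.0, 0.1, -178.5]
force: [0.6, -0.1, -2.5]
grip_width: 0.02
```

{"name": "move_arm", "arguments": {
  "steps": [
    [0,-0.3,0,0,0,0,0],
    [0,-0.3,0,0,0,0,0],
    [0,-0.3,0,0,0,0,0],
    [0,-0.2,0,0,0,0,0],
    [0,0,0,0,0,0,0]
  ]
}}

```text
time_s: 35.37
tool_pos: [0.6458, 0.0694, 0.081]
tool_rot: [-180.0, -0.1, -178.5]
force: [-3.2, 0.3, -1.3]
grip_width: 0.0197
```

{"name": "move_arm", "arguments": {
  "steps": [
    [0,-0.2,0,0,0,0,0],
    [0,-0.2,0,0,0,0,0],
    [0,0,0,0,0,0,0],
    [0,0,0,0,0,0,0]
  ]
}}

```text
time_s: 35.7
tool_pos: [0.6472, 0.0695, 0.0809]
tool_rot: [180.0, -0.4, -178.5]
force: [-10.7, -1.9, 4.4]
grip_width: 0.0195
```

{"name": "move_arm", "arguments": {
  "steps": [
    [0,-0.2,0,0,0,0,0],
    [0,-0.1,0,0,0,0,0],
    [0,0,0,0,0,0,0],
    [0,0,0,0,0,0,0]
  ]
}}

```text
time_s: 36.03
tool_pos: [0.6476, 0.0695, 0.0807]
tool_rot: [180.0, -0.7, -178.5]
force: [-17.1, -1.2, 10.3]
grip_width: 0.02
```

{"name": "move_arm", "arguments": {
  "steps": [
    [0,1.5,0,0,0,0,0],
    [0,2,0,-0.3,0,0,0],
    [0,1.5,0,0,0,0,0.105],
    [0,0,0,0,0,0,0.105],
    [0,0,0,0,0,0,0.105]
  ]
}}

```text
time_s: 36.45
tool_pos: [0.6038, 0.0687, 0.0849]
tool_rot: [179.9, 0.2, 163.2]
force: [0.1, -1.2, -2.0]
grip_width: 0.0196
```

{"name": "move_arm", "arguments": {
  "steps": [
    [0,0,0,0,0,0,0.105],
    [0,0,0,0,0,0,0.105],
    [0,0,0,0,0,0,0.105],
    [0,0,0,0,0,0,0.105],
    [0,0,0,0,0,0,0.105]
  ]
}}

```text
time_s: 36.87
tool_pos: [0.6047, 0.0687, 0.0848]
tool_rot: [179.8, 0.1, 133.1]
force: [-0.4, 0.3, -2.0]
grip_width: 0.0197
```

{"name": "move_arm", "arguments": {
  "steps": [
    [0,0,0,0,0,0,0.105],
    [0,0,0,0,0,0,0.105],
    [0,0,0,0,0,0,0.105],
    [0,0,0,0,0,0,0.105],
    [0,0,0,0,0,0,0.105]
  ]
}}

```text
time_s: 37.28
tool_pos: [0.6047, 0.0687, 0.0848]
tool_rot: [179.8, 0.0, 103.0]
force: [-0.0, 0.2, -3.1]
grip_width: 0.0195
```

{"name": "move_arm", "arguments": {
  "steps": [
    [0,0,0,0,0,0,0.105],
    [0,0,0,0,0,0,0.105],
    [0,0,0,0,0,0,0],
    [0,0,0,0,0,0,0],
    [0,0,0,0,0,0,0]
  ]
}}

```text
time_s: 37.7
tool_pos: [0.6038, 0.0686, 0.0845]
tool_rot: [179.9, -0.0, 91.4]
force: [-0.8, -0.3, -2.3]
grip_width: 0.0197
```

Run:
```python
from h import *
go([.6555,.068,.0805],91.2)
```

```text
shift cm (current axes) [-0.19  5.17  0.41] (final axes) [-0.17  5.17  0.4 ] rot [ 0.002 -0.     0.004] deg [ 0.1 -0.   0.2]
```

{"name": "move_arm", "arguments": {
  "steps": [
    [0,-0.1,1,0.3,0,0,0],
    [0,-0.1,1.5,0.1,0,0,0],
    [0,0,1,0,0,0,0],
    [0,0,0.4,0,0,0,0],
    [0,0,0.3,0,0,0,0]
  ]
}}

```text
time_s: 38.12
tool_pos: [0.6461, 0.0671, 0.08]
tool_rot: [180.0, 0.0, 91.3]
force: [-1.2, 0.1, -2.2]
grip_width: 0.0195
```

{"name": "move_arm", "arguments": {
  "steps": [
    [0,0,0.3,0,0,0,0],
    [0,0,0.3,0,0,0,0],
    [0,0,0.3,0,0,0,0],
    [0,0,0.2,0,0,0,0],
    [0,0,0,0,0,0,0]
  ]
}}

```text
time_s: 38.53
tool_pos: [0.6556, 0.0675, 0.0797]
tool_rot: [-179.9, 0.0, 91.3]
force: [-3.5, 0.1, -1.8]
grip_width: 0.02
```

{"name": "move_arm", "arguments": {
  "steps": [
    [0,0,0.2,0,0,0,0],
    [0,0,0,0,0,0,0],
    [0,0,0,0,0,0,0]
  ]
}}

```text
time_s: 38.78
tool_pos: [0.6559, 0.0674, 0.0797]
tool_rot: [-179.7, 0.0, 91.3]
force: [-7.8, -0.3, 0.9]
grip_width: 0.0195
```

{"name": "move_arm", "arguments": {
  "steps": [
    [0,0,0.2,0,0,0,0],
    [0,0,0.2,0,0,0,0],
    [0,0,0,0,0,0,0],
    [0,0,0,0,0,0,0]
  ]
}}

```text
time_s: 39.12
tool_pos: [0.6564, 0.0674, 0.0797]
tool_rot: [-179.2, -0.0, 91.3]
force: [-18.0, -0.2, 9.1]
grip_width: 0.0196
```

{"name": "move_arm", "arguments": {
  "steps": [
    [0,0,-1.5,0,0,0,0],
    [0,0,-3,-2,0,0,0],
    [0,0,-3,-2.5,0,0,0],
    [0,0,-1,-2.5,0,0,-0.105],
    [0,0,0,0,0,0,-0.105]
  ]
}}

```text
time_s: 39.53
tool_pos: [0.5791, 0.0663, 0.1557]
tool_rot: [179.4, -0.1, 103.6]
force: [2.7, -0.7, -1.5]
grip_width: 0.0192
```

{"name": "move_arm", "arguments": {
  "steps": [
    [0,0,0,0,0,0,-0.105],
    [0,0,0,0,0,0,-0.105],
    [0,0,0,0,0,0,-0.105],
    [0,0,0,0,0,0,-0.105],
    [0,0,0,0,0,0,-0.105]
  ]
}}

```text
time_s: 39.95
tool_pos: [0.5787, 0.0661, 0.151]
tool_rot: [179.8, 0.1, 133.7]
force: [-0.4, 1.3, -2.7]
grip_width: 0.0198
```

{"name": "move_arm", "arguments": {
  "steps": [
    [0,0,0,0,0,0,-0.105],
    [0,0,0,0,0,0,-0.105],
    [0,0,0,0,0,0,-0.105],
    [0,0,0,0,0,0,-0.105],
    [0,0,0,0,0,0,-0.105]
  ]
}}

```text
time_s: 40.37
tool_pos: [0.5787, 0.066, 0.151]
tool_rot: [179.9, 0.2, 163.7]
force: [-0.4, -0.6, -3.3]
grip_width: 0.0201
```

{"name": "move_arm", "arguments": {
  "steps": [
    [0,0,0,0,0,0,-0.105],
    [0,0,0,0,0,0,-0.105],
    [0,0,0,0,0,0,-0.105],
    [0,0,0,0,0,0,-0.04],
    [0,0,0,0,0,0,0]
  ]
}}

```text
time_s: 40.78
tool_pos: [0.5785, 0.066, 0.1509]
tool_rot: [180.0, 0.2, -176.2]
force: [-0.2, -0.7, -2.3]
grip_width: 0.0197
```

Run:
```python
from h import *
go([.5417,.2266,.15],183.8)
```

```text
shift cm (current axes) [ 2.6  16.27  0.1 ] (final axes) [ 2.61 16.27  0.09] rot [0.001 0.004 0.001] deg [0.  0.2 0. ]
```

{"name": "move_arm", "arguments": {
  "steps": [
    [0,0.6,3.8,0,0,0,0],
    [0,0.6,3.8,0,0,0,0],
    [0,0.6,3.8,0,0,0,0],
    [0,0.5,3,0.5,0,0,0],
    [0,0.3,1.9,1,0,0,0]
  ]
}}

```text
time_s: 41.2
tool_pos: [0.5407, 0.2327, 0.1369]
tool_rot: [179.7, 0.3, -176.0]
force: [0.1, 0.4, -2.7]
grip_width: 0.0198
```

{"name": "move_arm", "arguments": {
  "steps": [
    [0,0,0,1.3,0,0,0],
    [0,0,0,0.8,0,0,0],
    [0,0,0,0,0,0,0],
    [0,0,0,0,0,0,0],
    [0,0,0,0,0,0,0]
  ]
}}

```text
time_s: 41.62
tool_pos: [0.5417, 0.2253, 0.1149]
tool_rot: [180.0, 0.1, -176.4]
force: [0.4, -0.2, -1.7]
grip_width: 0.0196
```

Run:
```python
from h import *
go([.5417,.2266,.0855],183.8)
```

```text
shift cm (current axes) [-0.01  0.13  2.94] (final axes) [-0.01  0.13  2.94] rot [ 0.     0.002 -0.003] deg [ 0.   0.1 -0.2]
```

{"name": "move_arm", "arguments": {
  "steps": [
    [0,0,0.1,0.5,0,0,0],
    [0,0,0,0.5,0,0,0],
    [0,0,0,0.4,0,0,0],
    [0,0,0,0,0,0,0],
    [0,0,0,0,0,0,0]
  ]
}}

```text
time_s: 42.03
tool_pos: [0.5402, 0.2275, 0.0998]
tool_rot: [-180.0, -0.0, -176.2]
force: [0.6, 0.7, -2.3]
grip_width: 0.0197
```

Run:
```python
from h import *
go([.5417,.2266,.0855],183.8)
shot('wrist','w13',(180,60,400,260),3.5)
```

```text
shift cm (current axes) [-0.15 -0.1   1.43] (final axes) [-0.15 -0.1   1.43] rot [-0.    -0.001 -0.   ] deg [-0. -0. -0.]
```

View pics/w13.png

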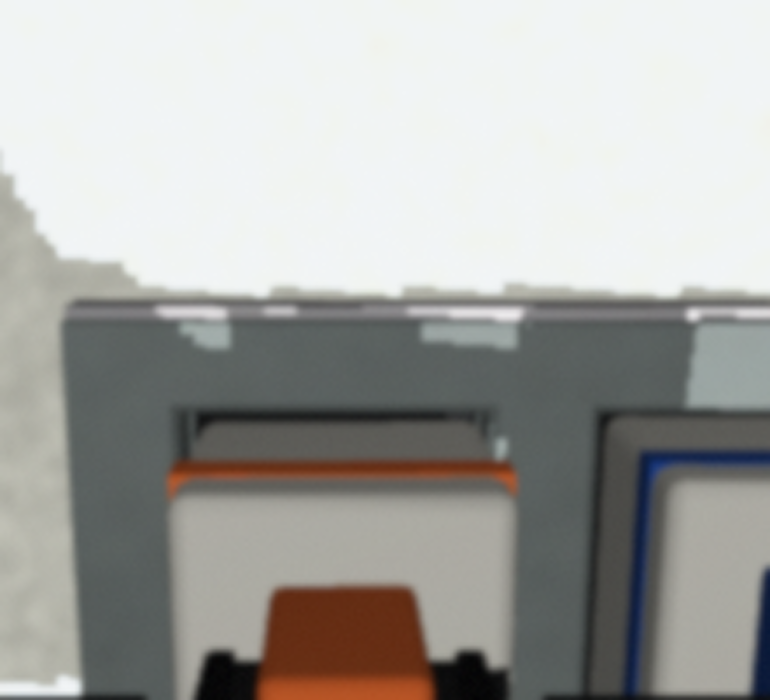

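{"name": "move_arm", "arguments": {
  "steps": [
    [0,0,0,0.4,0,0,0],
    [0,0,0,0.4,0,0,0],
    [0,0,0,0.4,0,0,0],
    [0,0,0,0,0,0,0],
    [0,0,0,0,0,0,0]
  ]
}}

```text
time_s: 42.5
tool_pos: [0.5401, 0.2276, 0.0877]
tool_rot: [-180.0, -0.0, -176.2]
force: [0.6, 0.8, -2.9]
grip_width: 0.0194
```

{"name": "move_arm", "arguments": {
  "steps": [
    [0,0,0,0,0,0,0],
    [0,0,0,0,0,0,0]
  ]
}}

```text
time_s: 42.67
tool_pos: [0.5406, 0.2278, 0.0884]
tool_rot: [180.0, 0.0, -176.2]
force: [-0.3, 0.1, -2.2]
grip_width: 0.02
```

{"name": "move_arm", "arguments": {
  "steps": [
    [0,0,0,0.3,0,0,0],
    [0,0,0,0.2,0,0,0],
    [0,0,0,0,0,0,0],
    [0,0,0,0,0,0,0]
  ]
}}

```text
time_s: 43.0
tool_pos: [0.5411, 0.2278, 0.0851]
tool_rot: [180.0, 0.1, -176.2]
force: [-3.4, -2.0, 8.8]
grip_width: 0.0195
```

Seated (8.8 N up, at 0.0851). Release, lift, and look.

{"name": "move_arm", "arguments": {
  "steps": [
    [4.5,0,0,0,0,0,0],
    [4.5,0,0,0,0,0,0],
    [4.5,0,0,0,0,0,0],
    [4.5,0,0,-1,0,0,0],
    [4.5,0,0,-3,0,0,0]
  ]
}}

```text
time_s: 43.42
tool_pos: [0.5374, 0.2266, 0.1197]
tool_rot: [-179.8, -0.5, -176.2]
force: [0.0, 0.7, -0.7]
grip_width: 0.042
```

{"name": "move_arm", "arguments": {
  "steps": [
    [4.5,0,0,-4,0,0,0],
    [4.5,-1,0,-4,0,0,0],
    [4.5,-3,-1,-2,0,0,0],
    [4.5,-2,-1.5,0,0,0,0],
    [4.5,0,0,0,0,0,0]
  ]
}}

```text
time_s: 43.83
tool_pos: [0.6069, 0.2027, 0.2263]
tool_rot: [-179.9, 0.4, -176.5]
force: [-0.6, -1.4, -1.2]
grip_width: 0.0447
```

{"name": "move_arm", "arguments": {
  "steps": [
    [4.5,0,0,0,0,0,0],
    [4.5,0,0,0,0,0,0],
    [4.5,0,0,0,0,0,0]
  ]
}}

```text
time_s: 44.08
tool_pos: [0.6008, 0.2077, 0.2227]
tool_rot: [180.0, -0.1, -176.1]
force: [-0.9, 0.3, -0.0]
grip_width: 0.0449
```

Run:
```python
from h import *
shot('wrist','w14'); shot('top','t14',(80,130,440,310),2)
shot('side','s14',(160,160,290,260),6)
```

```text
(no output)
```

View pics/w14.png

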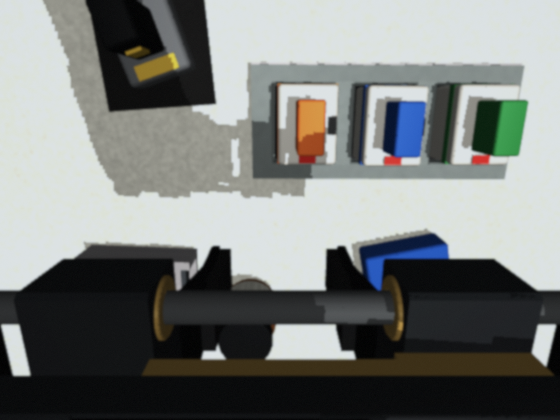

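View pics/s14.png

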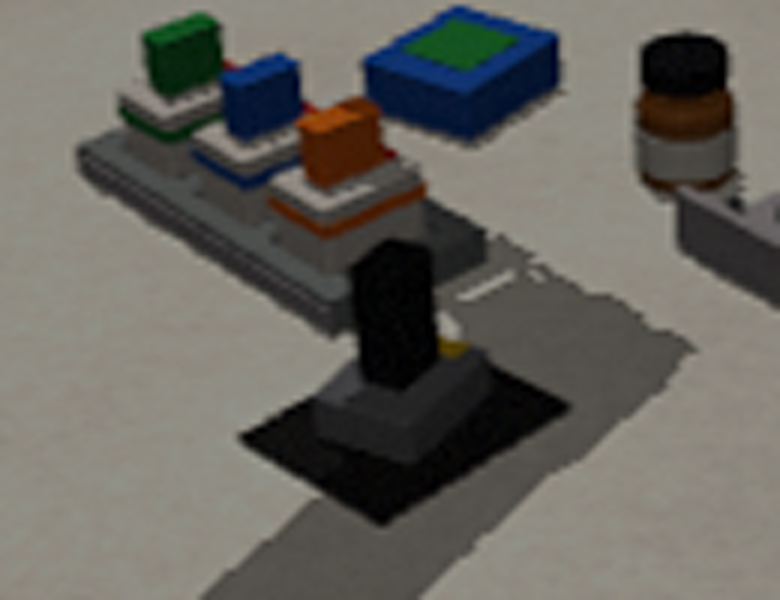

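View pics/t14.png

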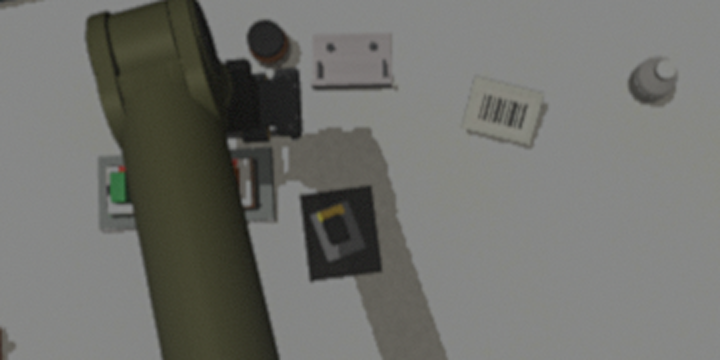

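Run:
```python
from h import *
c,T=load('w2'); im=c['img'][:,:,::-1]
cv2.imwrite('pics/z5.png',cv2.resize(im[195:300,265:385],None,fx=6,fy=5.7,interpolation=cv2.INTER_CUBIC))
c,T=load('w14'); im=c['img'][:,:,::-1]
cv2.imwrite('pics/z6.png',cv2.resize(im[55:190,240:530],None,fx=2.7,fy=2.7,interpolation=cv2.INTER_CUBIC))
```

```text
(no output)
```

View pics/z5.png

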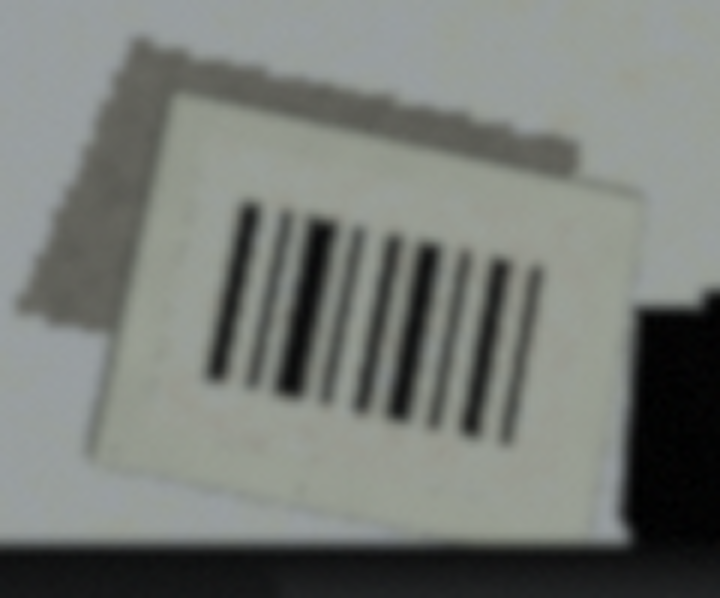

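View pics/z6.png

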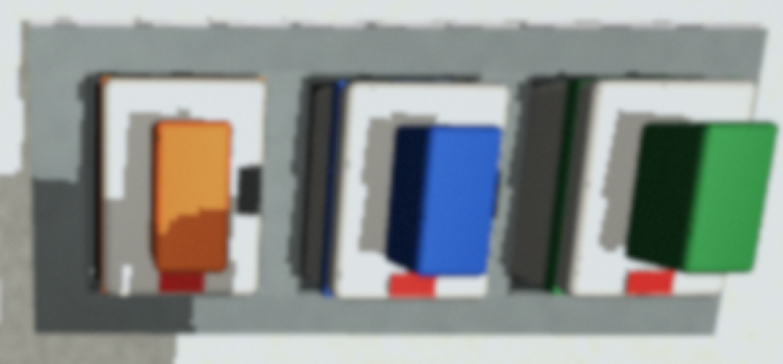

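{"name": "move_arm", "arguments": {
  "steps": [
    [8.7,0.3,-4,0,0,0,0],
    [8.7,0.3,-4,0,0,0,0],
    [8.7,0.3,-4,0,0,0,0.03],
    [8.7,0.3,-2,0,0,0,0.03],
    [8.7,0,0,0,0,0,0]
  ]
}}

```text
time_s: 44.65
tool_pos: [0.5983, 0.059, 0.2237]
tool_rot: [-179.8, 0.0, 179.7]
force: [0.1, -1.4, 0.5]
grip_width: 0.0706
```

{"name": "move_arm", "arguments": {
  "steps": [
    [8.7,0,0,0,0,0,0],
    [8.7,0,0,0,0,0,0],
    [8.7,0,0,0,0,0,0]
  ]
}}

```text
time_s: 44.9
tool_pos: [0.5984, 0.069, 0.223]
tool_rot: [179.9, -0.0, -179.4]
force: [0.2, 0.4, -0.6]
grip_width: 0.0849
```

Run:
```python
from h import *
print(env.get_obs()['tool_pos'])
shot('wrist','w15')
```

```text
[0.59844443 0.0690441  0.22304402]
```

View pics/w15.png

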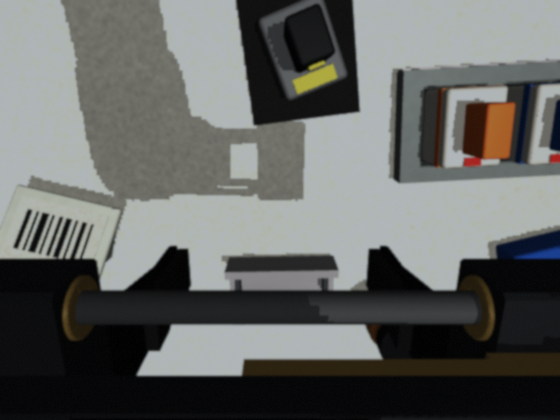

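Run:
```python
from h import *
from scipy.optimize import least_squares
c,T=load('w15'); im=c['img'][:,:,::-1]
cv2.imwrite('pics/z7.png',cv2.resize(im[0:110,240:370],None,fx=5.5,fy=5.5,interpolation=cv2.INTER_CUBIC))
c,T=load('w14')
F=lambda x,y,z:px(c,(x+.5)/2.7-.5+240,(y+.5)/2.7-.5+55,z,T)
for n,p in dict(o=[(102,77),(266,78),(258,292),(100,293)],b=[(345,80),(510,86),(488,297),(332,296)],g=[(597,78),(755,83),(720,293),(568,291)]).items():
    q=np.array([F(*a,.056) for a in p]);d=q[2]+q[3]-q[0]-q[1];print(n,q.mean(0).round(4),'yaw',np.degrees(np.arctan2(d[1],d[0])).round(1))
c,T=load('w2'); ct,_=load('t1')
G=lambda x,y:np.array([(x+.5)/6-.5+265,(y+.5)/5.7-.5+195])
# corners in image: A(175,92) B(643,190) C(90,462) ; barcode corners: (240,203)(545,268)(205,383)(510,445)
def model(p,l):
    x,y,th=p[:3]
    Rl=Ro.from_euler('z',th).as_matrix()@Ro.from_euler('y',-.5).as_matrix()
    return np.array([x,y,.048])+Rl@np.array([l[0],l[1],0])
obs=[((-.038,-.048),G(175,92)),((-.038,.048),G(643,190)),((.038,-.048),G(90,462))]
def res(p): return np.concatenate([proj(c,model(p,l),T)-o for l,o in obs])
s=least_squares(res,[.64,-.128,-.2]);print(s.x,np.degrees(s.x[2]),s.fun.round(2))
print('barcode mid z guess', px(c,*G(375,325),.048,T))
print('barcode top',proj(ct,model(s.x,(0,0))), 'seen (330,186)')
```

```text
o [0.541  0.2274 0.056 ] yaw 3.8
b [0.5376 0.2982 0.056 ] yaw 4.1
g [0.5316 0.3698 0.056 ] yaw 3.8
[ 0.64109062 -0.13048022 -0.22989725] -13.172142227030504 [-1.04 -0.76  1.31  0.33 -0.24  0.53]
barcode mid z guess [ 0.64116954 -0.13095881  0.048     ]
barcode top [330.83765478 185.30141975] seen (330,186)
```

View pics/z7.png

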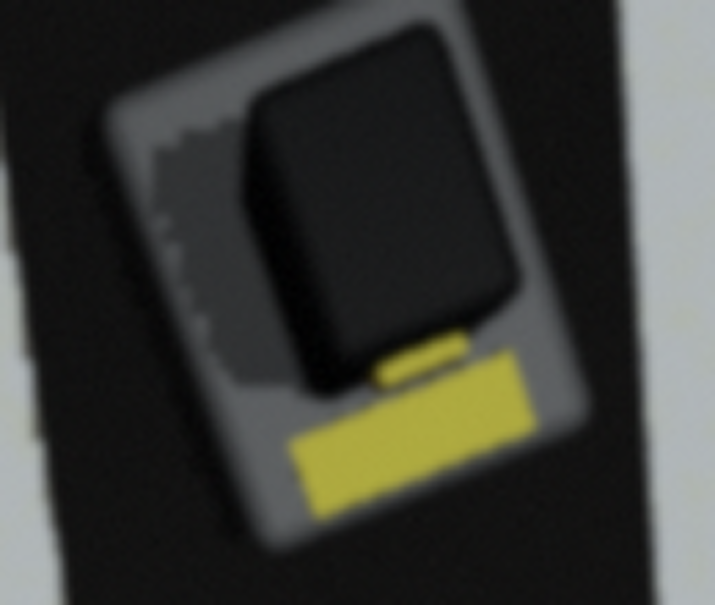

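Run:
```python
from h import *
c,T=load('w15')
F=lambda x,y,z:px(c,(x+.5)/5.5-.5+240,(y+.5)/5.5-.5,z,T)
h=np.array([F(*a,.03) for a in [(108,108),(462,-28),(592,412),(265,548)]])
print('head',h.mean(0),[np.linalg.norm(h[i]-h[(i+1)%4]).round(4) for i in range(4)])
d=h[2]+h[3]-h[0]-h[1];print(np.degrees(np.arctan2(d[1],d[0])))
t=np.array([F(*a,.092) for a in [(250,105),(430,22),(525,275),(348,348)]])
print('handle',t.mean(0),[np.linalg.norm(t[i]-t[(i+1)%4]).round(4) for i in range(4)])
d=t[2]+t[3]-t[0]-t[1];print(np.degrees(np.arctan2(d[1],d[0])))
```

```text
head [0.47990013 0.09042023 0.03      ] [np.float64(0.0547), np.float64(0.0641), np.float64(0.0539), np.float64(0.0667)]
21.01372389653882
handle [0.47916184 0.08987502 0.092     ] [np.float64(0.0231), np.float64(0.0305), np.float64(0.0231), np.float64(0.0299)]
24.772529632671095
```

Run:
```python
from h import *
plan([.4795,.09,.14],202.5,5)
```

```text
per row: cm 2.93 turn [ 0.0002 -0.     -0.0766]
[2.4 0.4 1.7] [2.3 0.6 1.7] [2.3 0.8 1.7] [2.2 1.  1.7] [2.1 1.1 1.7]
```

{"name": "move_arm", "arguments": {
  "steps": [
    [8.7,2.4,0.4,1.7,0,0,-0.077],
    [8.7,2.3,0.6,1.7,0,0,-0.077],
    [8.7,2.3,0.8,1.7,0,0,-0.077],
    [8.7,2.2,1,1.7,0,0,-0.077],
    [8.7,2.1,1.1,1.4,0,0,-0.077]
  ]
}}

```text
time_s: 45.37
tool_pos: [0.4784, 0.0886, 0.14]
tool_rot: [180.0, -0.0, -157.2]
force: [-0.5, 0.3, 0.5]
grip_width: 0.0867
```

{"name": "move_arm", "arguments": {
  "steps": [
    [8.7,0,0,0,0,0,0],
    [8.7,0,0,0,0,0,0],
    [8.7,0,0,0,0,0,0],
    [8.7,0,0,0,0,0,0]
  ]
}}

```text
time_s: 45.7
tool_pos: [0.4818, 0.0875, 0.1423]
tool_rot: [-180.0, 0.1, -157.6]
force: [-0.5, 0.7, -0.0]
grip_width: 0.0868
```

Run:
```python
from h import *
go([.4795,.09,.074],202.5)
shot('wrist','w16')
```

```text
shift cm (current axes) [0.13 0.32 6.83] (final axes) [0.11 0.32 6.83] rot [-0.001  0.003 -0.002] deg [-0.   0.1 -0.1]
```

View pics/w16.png

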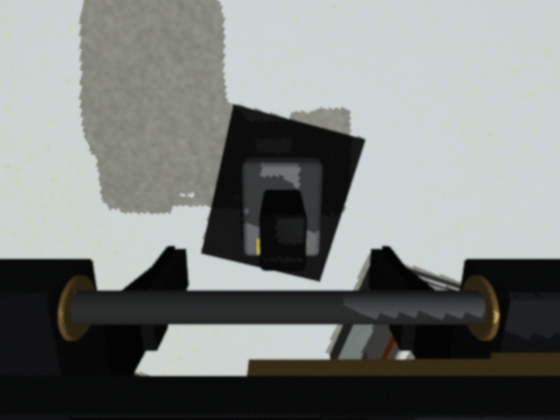

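{"name": "move_arm", "arguments": {
  "steps": [
    [8,0.1,0.3,2.5,0,0,0],
    [7,0,0,2.5,0,0,0],
    [6,0,0,1.5,0,0,0],
    [6,0,0,0,0,0,0],
    [5,0,0,0,0,0,0]
  ]
}}

```text
time_s: 46.17
tool_pos: [0.4785, 0.0892, 0.0762]
tool_rot: [-180.0, -0.0, -157.6]
force: [0.1, -0.4, 0.5]
grip_width: 0.0616
```

{"name": "move_arm", "arguments": {
  "steps": [
    [5,0,0,0,0,0,0],
    [5,0,0,0,0,0,0],
    [5,0,0,0,0,0,0]
  ]
}}

```text
time_s: 46.42
tool_pos: [0.4792, 0.0896, 0.0775]
tool_rot: [-180.0, 0.1, -157.6]
force: [0.2, 0.7, -0.3]
grip_width: 0.0512
```

Run:
```python
from h import *
go([.4795,.09,.074],202.5)
```

```text
shift cm (current axes) [-0.04  0.02  0.35] (final axes) [-0.04  0.02  0.35] rot [-0.     0.003 -0.002] deg [-0.   0.1 -0.1]
```

{"name": "move_arm", "arguments": {
  "steps": [
    [0,0,0,0.3,0,0,0],
    [0,0,0,0,0,0,0],
    [0,0,0,0,0,0,0],
    [0,0,0,0,0,0,0],
    [0,0,0,0,0,0,0]
  ],
  "force": 40
}}

```text
time_s: 46.83
tool_pos: [0.4782, 0.0893, 0.0733]
tool_rot: [-180.0, 0.0, -157.6]
force: [-0.1, 0.3, -1.7]
grip_width: 0.0256
```

{"name": "move_arm", "arguments": {
  "steps": [
    [0,0,0,0,0,0,0],
    [0,0,0,0,0,0,0]
  ]
}}

```text
time_s: 47.0
tool_pos: [0.478, 0.0893, 0.0731]
tool_rot: [-180.0, -0.0, -157.6]
force: [-0.8, -0.4, -0.8]
grip_width: 0.0259
```

```bash
cat >> h.py <<'E'
LM=np.array([.641,-.1305,.048]); ths=np.radians(-13.2)
N=np.array([-np.sin(.5)*np.cos(ths),-np.sin(.5)*np.sin(ths),np.cos(.5)])
def Raim(psi):
    ax=np.cross([0,0,1],N); ax/=np.linalg.norm(ax)
    return Ro.from_rotvec(.5*ax).as_matrix()@Ro.from_euler('xyz',[180,0,psi],degrees=True).as_matrix()
def planR(pos,R1,n):
    T=toolT(); w=Ro.from_matrix(T[:3,:3].T@R1).as_rotvec(); R=T[:3,:3].copy(); d=(np.array(pos)-T[:3,3])/n*100
    print('per row cm',np.linalg.norm(d).round(2),'turn',(w/n).round(3))
    for i in range(n): print((R.T@d).round(1),end=' '); R=R@Ro.from_rotvec(w/n).as_matrix()
    print()
E
python3 - <<'E'
from h import *
o=env.get_obs();print(o['tool_pos'],o['tool_rot'],o['grip_width'])
plan([.55,-.08,.22],167,7)
print(N)
E
```

```text
[0.4779582  0.08932481 0.07312637] [-1.79997767e+02 -9.38514026e-03 -1.57588391e+02] 0.025932127524672804
per row: cm 3.36 turn [-0.     -0.      0.0883]
[-0.  -2.6 -2.1] [-0.3 -2.6 -2.1] [-0.5 -2.6 -2.1] [-0.7 -2.5 -2.1] [-0.9 -2.5 -2.1] [-1.1 -2.4 -2.1] [-1.4 -2.3 -2.1] 
[-0.46675859  0.10947724  0.87758256]
```

{"name": "move_arm", "arguments": {
  "steps": [
    [0,0,0,-2,0,0,0],
    [0,0,-1,-3.5,0,0,0],
    [0,-0.2,-2.6,-2.5,0,0,0.088],
    [0,-0.4,-2.6,-2.1,0,0,0.088],
    [0,-0.6,-2.6,-2.1,0,0,0.088]
  ]
}}

```text
time_s: 47.42
tool_pos: [0.5168, 0.0087, 0.1965]
tool_rot: [180.0, 0.0, -172.9]
force: [0.9, -0.3, -2.6]
grip_width: 0.0253
```

{"name": "move_arm", "arguments": {
  "steps": [
    [0,-0.8,-2.5,-1.5,0,0,0.088],
    [0,-1,-2.5,-1,0,0,0.088],
    [0,-1.2,-2.4,0,0,0,0.088],
    [0,-1.4,-2.3,0,0,0,0.088],
    [0,0,0,0,0,0,0]
  ]
}}

```text
time_s: 47.83
tool_pos: [0.5609, -0.0951, 0.2203]
tool_rot: [-179.8, 0.1, 166.5]
force: [-0.9, -1.6, -1.8]
grip_width: 0.0255
```

Run:
```python
from h import *
o=env.get_obs();print(o['qpos'].round(1),o['grip_width'])
P=LM+N*.139; print(P); planR(P,Raim(167),6); planR(P,Raim(167),10)
```

```text
[-21.5   9.9  31.8  98.3  -5.2  73.2  87.9] 0.02553711608524229
[ 0.57612056 -0.11528266  0.16998398]
per row cm 0.94 turn [-0.001 -0.083 -0.001]
[-0.3 -0.3  0.8] [-0.3 -0.3  0.9] [-0.2 -0.3  0.9] [-0.1 -0.3  0.9] [-0.  -0.3  0.9] [ 0.  -0.3  0.9] 
per row cm 0.56 turn [-0.    -0.05  -0.001]
[-0.2 -0.2  0.5] [-0.2 -0.2  0.5] [-0.1 -0.2  0.5] [-0.1 -0.2  0.5] [-0.1 -0.2  0.5] [-0.1 -0.2  0.5] [-0.  -0.2  0.5] [-0.  -0.2  0.5] [ 0.  -0.2  0.5] [ 0.  -0.2  0.5]
```

{"name": "move_arm", "arguments": {
  "steps": [
    [0,-0.3,-0.3,0,0,-0.1,0],
    [0,-0.3,-0.3,0.5,0,-0.1,0],
    [0,-0.2,-0.3,0.8,0,-0.1,0],
    [0,-0.1,-0.3,0.8,0,-0.1,0],
    [0,0,-0.3,0.8,0,-0.1,0]
  ]
}}

```text
time_s: 48.25
tool_pos: [0.5726, -0.106, 0.1932]
tool_rot: [179.9, 28.9, 167.2]
force: [0.3, -1.5, -3.2]
grip_width: 0.0259
```

{"name": "move_arm", "arguments": {
  "steps": [
    [0,0,0,0,0,0,0],
    [0,0,0,0,0,0,0],
    [0,0,0,0,0,0,0],
    [0,0,0,0,0,0,0]
  ]
}}

```text
time_s: 48.58
tool_pos: [0.5752, -0.1069, 0.1958]
tool_rot: [180.0, 28.8, 167.1]
force: [0.5, -0.1, -1.7]
grip_width: 0.0259
```

Run:
```python
from h import *
o=env.get_obs();print(o['qpos'].round(1),o['grip_width'])
P=LM+N*.139; planR(P,Raim(167),3)
```

```text
[-24.1  -7.7  28.4 121.6  12.3  37.1  74.1] 0.02587040697702077
per row cm 0.9 turn [0.001 0.001 0.   ]
[ 0.3 -0.3  0.8] [ 0.3 -0.3  0.8] [ 0.3 -0.3  0.8]
```

{"name": "move_arm", "arguments": {
  "steps": [
    [0,0.3,-0.3,0.8,0,0,0],
    [0,0.4,-0.3,0.8,0,0,0],
    [0,0.4,-0.2,0.8,0,0,0],
    [0,0,0,0,0,0,0],
    [0,0,0,0,0,0,0]
  ]
}}

```text
time_s: 49.0
tool_pos: [0.5722, -0.1153, 0.1655]
tool_rot: [-179.9, 28.5, 167.1]
force: [0.1, 0.8, -2.0]
grip_width: 0.0255
```

{"name": "move_arm", "arguments": {
  "steps": [
    [0,0,0,0,0,0,0],
    [0,0,0,0,0,0,0],
    [0,0,0,0,0,0,0],
    [0,0,0,0,0,0,0],
    [0,0,0,0,0,0,0]
  ]
}}

```text
time_s: 49.42
tool_pos: [0.5731, -0.1149, 0.1674]
tool_rot: [180.0, 28.7, 167.1]
force: [-0.4, 0.2, -1.3]
grip_width: 0.0258
```

Run:
```python
from h import *
o=env.get_obs();print(o['qpos'].round(1),o['grip_width'])
P=LM+N*.139; planR(P,Raim(167),1)
shot('wrist','w17'); shot('side','s17',(230,130,430,280),4)
```

```text
[-23.9  -5.6  30.  123.5  10.6  33.2  76.3] 0.02584563399897295
per row cm 0.4 turn [0.003 0.001 0.001]
[-0.4  0.  -0.1]
```

View pics/w17.png

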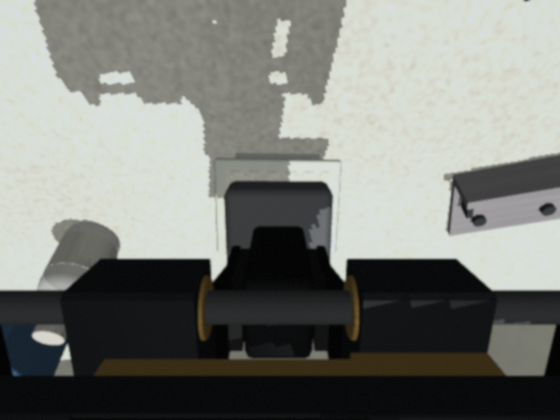

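View pics/s17.png

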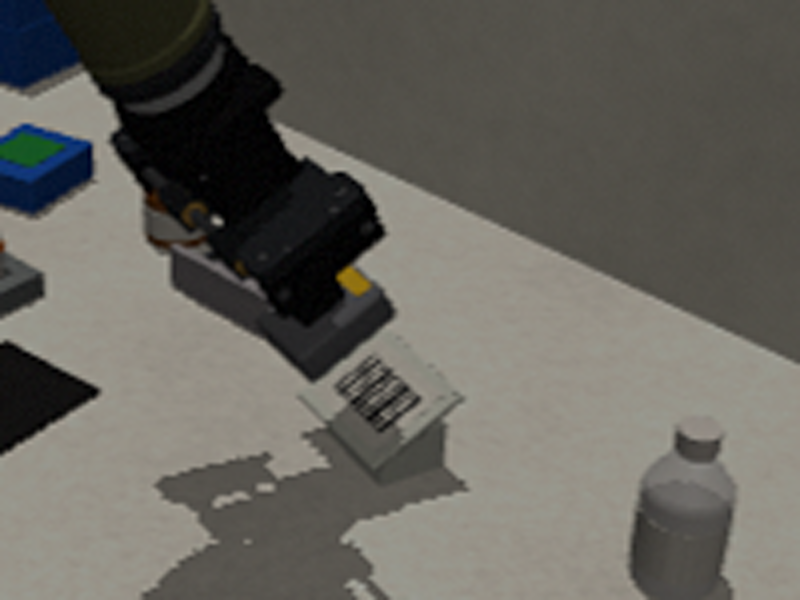

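{"name": "move_arm", "arguments": {
  "steps": [
    [0,-0.3,0,0,0,0,0],
    [0,0,0,0,0,0,0],
    [0,0,0,0,0,0,0],
    [0,0,0,0,0,0,0],
    [0,0,0,0,0,0,0]
  ]
}}

```text
time_s: 49.93
tool_pos: [0.5755, -0.1155, 0.1684]
tool_rot: [180.0, 28.6, 167.1]
force: [0.9, 0.0, -2.3]
grip_width: 0.0258
```

{"name": "move_arm", "arguments": {
  "steps": [
    [0,0,0,0,0,0,0],
    [0,0,0,0,0,0,0],
    [0,0,0,0,0,0,0],
    [0,0,0,0,0,0,0],
    [0,0,0,0,0,0,0]
  ]
}}

```text
time_s: 50.35
tool_pos: [0.5755, -0.1155, 0.1685]
tool_rot: [180.0, 28.7, 167.1]
force: [-0.0, 0.4, -1.4]
grip_width: 0.0257
```

{"name": "move_arm", "arguments": {
  "steps": [
    [0,0,0,0,0,0,0],
    [0,0,0,0,0,0,0],
    [0,0,0,0,0,0,0],
    [0,0,0,0,0,0,0],
    [0,0,0,0,0,0,0]
  ]
}}

```text
time_s: 50.77
tool_pos: [0.5756, -0.1156, 0.1685]
tool_rot: [180.0, 28.7, 167.1]
force: [-0.0, -0.2, -2.4]
grip_width: 0.0255
```

{"name": "move_arm", "arguments": {
  "steps": [
    [0,0,0,0,0,0,0],
    [0,0,0,0,0,0,0],
    [0,0,0,0,0,0,0],
    [0,0,0,0,0,0,0],
    [0,0,0,0,0,0,0]
  ]
}}

```text
time_s: 51.18
tool_pos: [0.5756, -0.1156, 0.1685]
tool_rot: [180.0, 28.7, 167.1]
force: [-0.2, 0.0, -1.8]
grip_width: 0.0255
```

{"name": "move_arm", "arguments": {
  "steps": [
    [0,0,0,0,0,0,0],
    [0,0,0,0,0,0,0],
    [0,0,0,0,0,0,0],
    [0,0,0,0,0,0,0],
    [0,0,0,0,0,0,0]
  ]
}}

```text
time_s: 51.6
tool_pos: [0.5756, -0.1155, 0.1685]
tool_rot: [180.0, 28.7, 167.1]
force: [0.3, -1.1, -0.8]
grip_width: 0.0257
```

{"name": "move_arm", "arguments": {
  "steps": [
    [0,0,0,0,0,0,0],
    [0,0,0,0,0,0,0],
    [0,0,0,0,0,0,0],
    [0,0,0,0,0,0,0],
    [0,0,0,0,0,0,0]
  ]
}}

```text
time_s: 52.02
tool_pos: [0.5756, -0.1155, 0.1685]
tool_rot: [180.0, 28.7, 167.1]
force: [0.1, -0.6, -1.5]
grip_width: 0.0257
```

{"name": "move_arm", "arguments": {
  "steps": [
    [0,0,0,0,0,0,0],
    [0,0,0,0,0,0,0],
    [0,0,0,0,0,0,0],
    [0,0,0,0,0,0,0],
    [0,0,0,0,0,0,0]
  ]
}}

```text
time_s: 52.43
tool_pos: [0.5756, -0.1155, 0.1685]
tool_rot: [180.0, 28.7, 167.1]
force: [0.6, 0.6, -1.9]
grip_width: 0.026
```

Run:
```python
from h import *
o=env.get_obs();print(o['qpos'].round(1),o['grip_width'],o['joint_velocities'].round(2))
P=LM+N*.139; planR(P,Raim(167),1)
Rd=Ro.from_euler('xyz',[180,0,167],degrees=True).as_matrix()
planR([.555,-.08,.22],Rd,6)
shot('top','t17',(80,130,440,310),2)
```

```text
[-24.   -5.4  30.1 123.1  10.3  33.3  76.7] 0.025996778016122938 [ 0.1  -0.03 -0.   -0.01 -0.05 -0.02 -0.04]
per row cm 0.16 turn [0.003 0.    0.001]
[-0.1  0.  -0.1] 
per row cm 1.1 turn [0.    0.083 0.   ]
[-0.   0.5 -1. ] [ 0.1  0.5 -1. ] [ 0.2  0.5 -1. ] [ 0.2  0.5 -0.9] [ 0.3  0.5 -0.9] [ 0.4  0.5 -0.9]
```

View pics/t17.png

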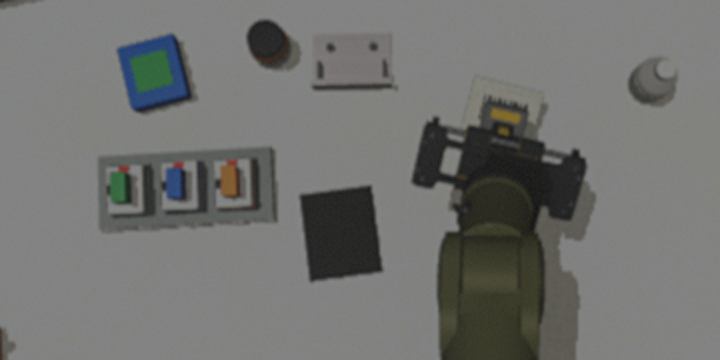

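{"name": "move_arm", "arguments": {
  "steps": [
    [0,0,0.5,-1,0,0.1,0],
    [0,0.1,0.5,-1,0,0.1,0],
    [0,0.2,0.5,-1,0,0.1,0],
    [0,0.3,0.5,-1,0,0.1,0],
    [0,0.4,0.5,-1,0,0.1,0]
  ]
}}

```text
time_s: 52.9
tool_pos: [0.5579, -0.085, 0.2153]
tool_rot: [179.9, -0.1, 167.2]
force: [0.4, -0.5, -2.1]
grip_width: 0.0256
```

Run:
```python
from h import *
print(env.get_obs()['tool_pos'],env.get_obs()['tool_rot'])
plan([.479,.087,.16],187,7)
```

```text
[ 0.55791406 -0.08501884  0.21525876] [ 1.79937193e+02 -1.33071343e-01  1.67181498e+02]
per row: cm 2.82 turn [ 0.0002 -0.0003 -0.0494]
[1.6 2.1 0.8] [1.5 2.2 0.8] [1.4 2.3 0.8] [1.3 2.4 0.8] [1.2 2.4 0.8] [1.1 2.5 0.8] [0.9 2.5 0.8]
```

{"name": "move_arm", "arguments": {
  "steps": [
    [0,1.6,2.1,0.8,0,0,-0.05],
    [0,1.5,2.2,0.8,0,0,-0.05],
    [0,1.4,2.3,0.8,0,0,-0.05],
    [0,1.3,2.4,0.8,0,0,-0.05],
    [0,1.2,2.4,0.8,0,0,-0.05]
  ]
}}

```text
time_s: 53.32
tool_pos: [0.5018, 0.0376, 0.1734]
tool_rot: [-180.0, 0.1, -178.4]
force: [-1.4, 0.1, -2.4]
grip_width: 0.0255
```

{"name": "move_arm", "arguments": {
  "steps": [
    [0,1.1,2.5,0.8,0,0,-0.05],
    [0,0.9,2.5,0.6,0,0,-0.05],
    [0,0,0,0,0,0,0],
    [0,0,0,0,0,0,0],
    [0,0,0,0,0,0,0]
  ]
}}

```text
time_s: 53.73
tool_pos: [0.48, 0.0849, 0.1601]
tool_rot: [-180.0, 0.1, -172.8]
force: [-0.1, -0.7, -1.4]
grip_width: 0.0258
```

Run:
```python
from h import *
print(env.get_obs()['tool_pos'],env.get_obs()['tool_rot'])
go([.479,.087,.0745],187)
```

```text
[0.48003123 0.08494209 0.1600836 ] [-1.79973328e+02  7.40536660e-02 -1.72839477e+02]
shift cm (current axes) [0.09 0.22 8.56] (final axes) [0.08 0.22 8.56] rot [-0.     0.001  0.003] deg [-0.   0.1  0.2]
```

{"name": "move_arm", "arguments": {
  "steps": [
    [0,0,0.2,2.5,0,0,0],
    [0,0,0,2.5,0,0,0],
    [0,0,0,1.8,0,0,0],
    [0,0,0,0.9,0,0,0],
    [0,0,0,0,0,0,0]
  ]
}}

```text
time_s: 54.15
tool_pos: [0.4783, 0.0857, 0.0811]
tool_rot: [-179.9, -0.2, -172.9]
force: [-0.5, 0.1, -2.3]
grip_width: 0.0259
```

{"name": "move_arm", "arguments": {
  "steps": [
    [0,0,0,0,0,0,0],
    [0,0,0,0,0,0,0],
    [0,0,0,0,0,0,0]
  ]
}}

```text
time_s: 54.4
tool_pos: [0.4804, 0.0874, 0.0842]
tool_rot: [180.0, 0.2, -172.8]
force: [0.7, -0.3, -2.4]
grip_width: 0.0257
```

{"name": "move_arm", "arguments": {
  "steps": [
    [0,0,0,0.5,0,0,0],
    [0,0,0,0.4,0,0,0],
    [0,0,0,0.2,0,0,0],
    [0,0,0,0,0,0,0],
    [0,0,0,0,0,0,0]
  ]
}}

```text
time_s: 54.82
tool_pos: [0.4795, 0.0874, 0.0731]
tool_rot: [180.0, 0.0, -172.8]
force: [-3.6, -1.5, 8.9]
grip_width: 0.0257
```

{"name": "move_arm", "arguments": {
  "steps": [
    [0,0,0,0,0,0,0],
    [0,0,0,0,0,0,0]
  ]
}}

```text
time_s: 54.98
tool_pos: [0.4795, 0.0874, 0.073]
tool_rot: [180.0, 0.0, -172.8]
force: [-3.8, -0.3, 8.6]
grip_width: 0.0257
```

On the mat. Release, lift, look.

{"name": "move_arm", "arguments": {
  "steps": [
    [5.5,0,0,0,0,0,0],
    [5.5,0,0,0,0,0,0],
    [5.5,0,0,0,0,0,0],
    [5.5,0,0,0,0,0,0],
    [5.5,0,0,-2,0,0,0]
  ]
}}

```text
time_s: 55.4
tool_pos: [0.4763, 0.0867, 0.0887]
tool_rot: [-179.9, -0.4, -172.8]
force: [-0.6, -1.4, 0.8]
grip_width: 0.0504
```

{"name": "move_arm", "arguments": {
  "steps": [
    [5.5,0,0,-3,0,0,0],
    [5.5,0,0,-4,0,0,0],
    [5.5,0,0,-4,0,0,0],
    [5.5,-3,-1,-1,0,0,0],
    [5.5,-3,-1,0,0,0,0]
  ]
}}

```text
time_s: 55.82
tool_pos: [0.5439, 0.0762, 0.2172]
tool_rot: [179.8, 0.5, -172.7]
force: [1.5, -0.4, 0.7]
grip_width: 0.0545
```

{"name": "move_arm", "arguments": {
  "steps": [
    [5.5,-3,0,0,0,0,0],
    [5.5,-2,0,0,0,0,0],
    [5.5,0,0,0,0,0,0],
    [5.5,0,0,0,0,0,0],
    [5.5,0,0,0,0,0,0]
  ]
}}

```text
time_s: 56.23
tool_pos: [0.59, 0.081, 0.2112]
tool_rot: [-180.0, -0.1, -172.8]
force: [-0.2, -0.5, 0.4]
grip_width: 0.0546
```

Run:
```python
from h import *
print(env.get_obs()['force'],env.get_obs()['joint_velocities'].round(2))
shot('wrist','w18'); shot('top','t18',(80,130,440,310),2); shot('side','s18',(160,120,430,290),2.9)
```

```text
[-0.21902136 -0.54661265  0.41208894] [-0.12 -1.13  0.04  0.79 -0.06 -0.03  0.03]
```

View pics/w18.png

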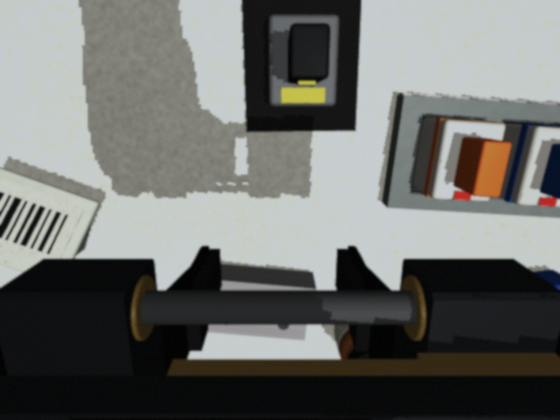

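View pics/t18.png

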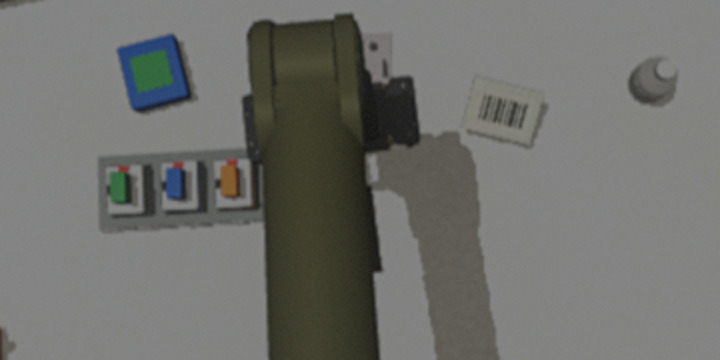

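View pics/s18.png

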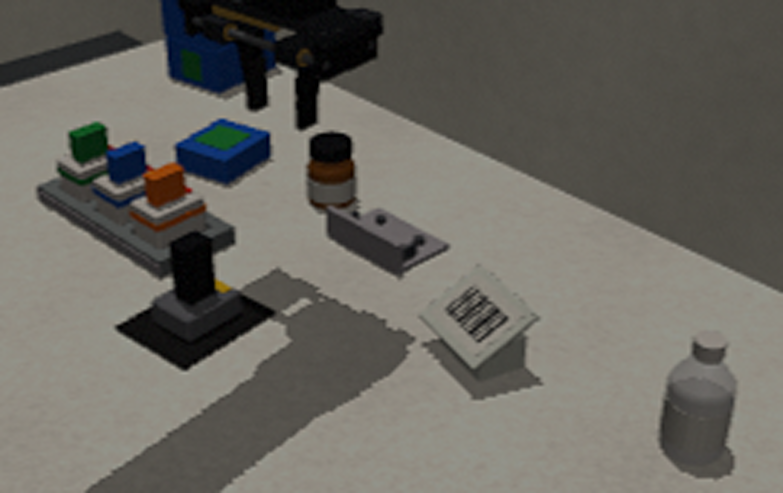

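Run:
```python
from h import *
print(job.sign_off())
```

```text
the job is handed in; nothing more can be done
None
```

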